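# Load and start the test kiln from the banding wheel

### The arm

A 6-joint arm with a two-finger parallel gripper is mounted at the origin on the work surface. World frame = base frame: x ahead of the robot, y to its left, z up, the work surface at z = 0. Lengths are in mm, angles in rad, forces in N, time in s.
With the tool pointing down it reaches from about 275 to 975 mm from the base axis. Payload 8.4 kg.
Tool frame: the origin (TCP) lies midway between the tips of the shut fingers; the grasp point (between the pads) lies 19 mm behind it (r.pinch_z is the distance from the TCP to the grasp point, in mm); z points along the fingers, y is the direction in which the jaws open and shut (so a half turn about z gives the same grasp; the last joint's range is limited). The gripper opens to 92 mm and grips with 3 to 60 N. Pads are 20 mm wide; open, the fingers measure 128 mm over their backs; the gripper's body (75 mm by 189 mm) begins 69 mm behind the grasp point.
Start: joints at [1.323, 0.353, 1.633, -0, 1.155, -0.002], TCP at [152.081, 606.217, 180.683] pointing down, gripper open.
Joint ranges: [-2.63, 2.63], [-0.92, 2.1], [0.06, 2.66], [-1.3, 4.44], [0, 2.69], [-3.02, 3.02]. Speed limits (rad/s): [2.22, 2.22, 2.79, 3.14, 3.14, 3.14].

### API

Orientations are given as a unit quaternion [w, x, y, z].
In Python, from cell import monitor, optics, r gives the robot as it stands. The module is installed in compiled form; this text tells all that it offers.
- The arm moves only by the tool apply_moves, never from a script. Its argument "commands" is a list of rows, each a list of 7 numbers: the turn, a rotation vector about the tool's x, y, z as a fraction of full scale, then the shift along the tool's x, y, z as a fraction of full scale, then the opening in per cent of the stroke, from 0 (shut) to 100 (fully open). In form: [[ax, ay, az, x, y, z, claw], ...]. A call has exactly 10 rows; each row is the pose to reach, as a shift and turn from the pose measured when the call began, along the tool's axes at that moment, turning the shorter way round; what a row does not reach only later rows make up. Full scale, the value 1, is 0.15 m for a shift and pi rad for a turn. A row lasts 1/12 s, in which the tool goes at most 41.7 mm and 7.16 degrees, less where a joint would pass 70% of its speed; a pose out of reach is approached as far as the arm can. A call with a number of a shift or a turn outside -1 to 1 is refused whole. A call with a gripper value outside its range is refused whole. The fingers move at their own pace and stop on an object; the grip force is fixed at half the most. Time passes only in rows, so rows that repeat a pose let the fingers close, or fill a call up. It gives the time, the measured TCP pose, the force and the opening at its end, in the units of the state.
- monitor.get_state(): the state, without advancing time (a new reading comes with each control period).
- optics.snapshot(name): name is "scene" or "side" or "wrist"; returns the picture (420x560x3 uint8, red, green, blue); there is no depth.
- optics.camera_params(name): a dict with "K" (3x3 intrinsics, pixels), "T" (4x4, takes a point from camera to world coordinates). Camera axes: x right, y down, z forward; pixel columns grow to the right and rows downward; lengths in mm; the calibration is good to about 2 mm. A picture is of the moment at which its call begins: read the wrist's pose just before it. camera_params takes no time and is no camera call; for the wrist camera it gives the pose at the moment of the call.
- r.hand_in(): hands the job in, once; it reports no verdict.
The state is a dict: "time_s": time; "joint_pos": joint angles; "dq": joint speeds; "effort": joint torques, N m; "tool_pos": TCP position; "eef_rot": TCP orientation; "contact_force": force on the tool from outside, world axes, zero at the start; "ft_torque": the same for the moment, N m; "grip_width": finger opening in mm.
Only numpy, scipy, OpenCV 4.12 (cv2) and the standard library are available. Lean on these libraries where they do the work, as an engineer would, in place of code of your own. Each camera call takes 0.05 s, during which the arm holds its last target.

### The job

Load the small test kiln and start the firing: draw the red-knobbed safety bolt off the lid, swing the lid up by its bar until it stands nearly upright, and stand every bud vase from the free-spinning banding wheel upright inside the chamber. Then lower the lid gently until it is shut, push the bolt fully home over it again, and only after that throw the red switch lever all the way to its other end; leave the other workshop things where they are.

Things in the scene. Friction and masses are not known exactly. Their poses are not given: they have to be found in the camera images.
- kiln: top-loading test kiln, a grey steel box 190 (x) x 290 (y) x 140 mm tall without the lid, fixed to the table. Origin at the centre of its underside; its front faces its own -x (roughly to the robot), z up. Walls 20 mm thick round an open-topped chamber 150 (x) x 250 (y) mm, 85 mm deep
- chamber (a point): centre of the chamber floor, 55 mm above the kiln's underside, axes as the kiln's
- lid (a joint): angle of the kiln lid (rad): 0 shut, grows as it rises, stop at 1.55 (upright is 1.57). Slab 190 x 290 x 20 mm, 0.4 kg, on a stiff hinge: it stays at any angle it is left at (moving it takes about 3 to 7 N at the bar). It cannot rise while the bolt is over it
- lid_hinge (a point): middle of the lid's hinge line, on the kiln's rear upper rim (kiln x = +95 mm, height 140 mm), axes as the kiln's; the hinge line runs along the kiln's y
- lid_handle (a point): middle of the lid's dark wooden bar handle, a round bar 12 mm thick and 110 mm long, parallel to the hinge line, 40 mm above the lid's top face, on two thin posts at 50 mm either side of the middle. Lid shut: 175 mm in front of the hinge line and 60 mm above it. The point moves with the lid
- bolt (a joint): travel of the safety bolt (m): 0 fully home over the lid, 0.034 fully drawn; slides along the kiln's -y, away from the lid, against about 3 N of friction, and stays where it is left. Its steel tongue overlaps the lid's edge by 17 mm when home
- bolt_knob (a point): grip point of the bolt's upright red knob, a cylinder 18 mm across and 36 mm tall, the point 17 mm below its top; the knob stands on the 8 mm thick steel tongue (30 mm wide), beside the kiln at kiln x = +30 mm, y = -186 mm when home; moves with the bolt. Axes as the kiln's
- wheel_base: foot of the banding wheel, fixed to the table; origin at the centre of its underside, on the wheel's axis. On it a flat aluminium disc 240 mm across turns freely on ball bearings about the vertical; the disc's top is 55 mm above the origin
- wheel (a joint): angle of the freely turning disc (rad), no stops and almost no friction; anything standing on it turns with it
- vase1: terracotta bud vase, round, 76 mm tall: base 52 mm across, belly 57 mm at 12 mm height, shoulder tapering in to a straight neck 24 mm across from 40 to 71 mm height, lip 29 mm; about 140 g, solid, with a closed mouth. Origin at the centre of its underside, z up along it. Starts upright on the banding wheel; absent in some runs
- vase2: white bud vase, round, 76 mm tall: base 52 mm across, belly 57 mm at 12 mm height, shoulder tapering in to a straight neck 24 mm across from 40 to 71 mm height, lip 29 mm; about 140 g, solid, with a closed mouth. Origin at the centre of its underside, z up along it. Starts upright on the banding wheel; absent in some runs
- vase3: blue bud vase, round, 76 mm tall: base 52 mm across, belly 57 mm at 12 mm height, shoulder tapering in to a straight neck 24 mm across from 40 to 71 mm height, lip 29 mm; about 140 g, solid, with a closed mouth. Origin at the centre of its underside, z up along it. Starts upright on the banding wheel; absent in some runs
- vase4: grey-green bud vase, round, 76 mm tall: base 52 mm across, belly 57 mm at 12 mm height, shoulder tapering in to a straight neck 24 mm across from 40 to 71 mm height, lip 29 mm; about 140 g, solid, with a closed mouth. Origin at the centre of its underside, z up along it. Starts upright on the banding wheel; absent in some runs
- switch_base: foot of the power switch, a grey block 70 (x) x 50 (y) x 25 mm tall fixed to the table, origin at the centre of its underside, z up
- switch (a joint): angle of the switch lever (rad): 0 off, leaning to the base's -x (towards the robot); 1.0 on, leaning to the base's +x. It turns about the base's y axis 22 mm above the table, against light friction (about 1 N at the ball), and stays where it is left
- switch_tip (a point): centre of the red ball, 26 mm across, on the end of the 80 mm switch lever; moves with it
- waterbowl: bystander: terracotta bowl 120 mm across, 55 mm tall
- brush: bystander: brush 200 mm long lying on the table
- rib: bystander: wooden spatula 200 mm long lying on the table
- glazejar: bystander: white jar 70 mm across, 90 mm tall
- oxidejar: bystander: amber jar 56 mm across, 80 mm tall
- prop: bystander: cream kiln prop, a cylinder 32 mm across, 50 mm tall
There are look-alikes about, which are no part of the job. Leave any purple or yellow look-alike of the switch_base alone.

How it is judged (in metres and radians):
On the way, in this order (a step that is already met when the one before it is completed fails the run):
1. the bolt is drawn clear of the lid, the lid still shut (value of joint bolt above 0.025 m and value of joint lid below 0.06 rad), for 0.2 s.
2. the lid stands open, nearly upright (value of joint lid above 1.25 rad), for 0.2 s.
3. every vase stands upright in the chamber, the lid still open (x of vase1 in the frame of chamber between -0.06 and 0.06 m and y of vase1 in the frame of chamber between -0.105 and 0.105 m and z of vase1 in the frame of chamber between -0.006 and 0.008 m and angle between each of vase1, vase2, vase3, vase4's own z axis and vertical below 0.15 rad and linear speed of each of vase1, vase2, vase3, vase4 below 0.03 m/s and x of vase2 in the frame of chamber between -0.06 and 0.06 m and y of vase2 in the frame of chamber between -0.105 and 0.105 m and z of vase2 in the frame of chamber between -0.006 and 0.008 m and x of vase3 in the frame of chamber between -0.06 and 0.06 m and y of vase3 in the frame of chamber between -0.105 and 0.105 m and z of vase3 in the frame of chamber between -0.006 and 0.008 m and x of vase4 in the frame of chamber between -0.06 and 0.06 m and y of vase4 in the frame of chamber between -0.105 and 0.105 m and z of vase4 in the frame of chamber between -0.006 and 0.008 m and value of joint lid above 0.8 rad), for 0.2 s.
4. the lid is shut, the bolt still drawn (value of joint lid below 0.04 rad and value of joint bolt above 0.02 m), for 0.2 s.
5. the bolt is fully home over the shut lid, the switch still off (value of joint bolt below 0.005 m and value of joint lid below 0.04 rad and value of joint switch below 0.3 rad), for 0.2 s.
6. the switch lever is thrown (value of joint switch above 0.85 rad), for 0.2 s.
At the end, for the whole second after the job is handed in: Every vase stands upright (within 9 degrees) and still on the chamber floor, the lid is shut (within 0.04 rad), the bolt is home within 5 mm, the switch lever is past 0.85 rad (x of vase1 in the frame of chamber between -0.06 and 0.06 m and y of vase1 in the frame of chamber between -0.105 and 0.105 m and z of vase1 in the frame of chamber between -0.006 and 0.008 m and angle between each of vase1, vase2, vase3, vase4's own z axis and vertical below 0.15 rad and linear speed of each of vase1, vase2, vase3, vase4 below 0.03 m/s and x of vase2 in the frame of chamber between -0.06 and 0.06 m and y of vase2 in the frame of chamber between -0.105 and 0.105 m and z of vase2 in the frame of chamber between -0.006 and 0.008 m and x of vase3 in the frame of chamber between -0.06 and 0.06 m and y of vase3 in the frame of chamber between -0.105 and 0.105 m and z of vase3 in the frame of chamber between -0.006 and 0.008 m and x of vase4 in the frame of chamber between -0.06 and 0.06 m and y of vase4 in the frame of chamber between -0.105 and 0.105 m and z of vase4 in the frame of chamber between -0.006 and 0.008 m and value of joint lid below 0.04 rad and value of joint bolt below 0.005 m and value of joint switch above 0.85 rad); the robot touches nothing.
It fails at once if a bystander is moved by more than 40 mm (distance of any of waterbowl, brush, rib, glazejar, oxidejar, prop from where it was at the start of the episode above 0.04 m).
It fails at once if the lid is slammed (falls faster than 3 rad/s) (velocity of joint lid below -3 rad/s).
It fails at once if the switch is thrown while the bolt is not home (value of joint switch above 0.5 rad and value of joint bolt above 0.01 m).
Of vase1, vase2, vase3, vase4 only 2 to 4 are there at a start; the rules pass over those that are not, and their reading is None.
At some moment in a run one of vase1, vase2, vase3, vase4 may be knocked a few centimetres aside while the robot is not near it.
It also fails if it takes over 210 s, if anything falls off the work surface, if the arm or the gripper's body presses on something with over 40 N, if the wrist force passes 120 N, or if a joint passes its speed limit or range.

## Working session

There is one attempt and no reset: what is moved stays moved. The work goes in short steps, Python scripts to look and compute and a tool call to move; the robot and the scene stay as the last step left them, time stands still between calls to the robot, and variables do not carry over. Pictures are saved under pics/ and viewed, and the job is handed in when it is done.

Besides the shell and the picture viewer there is one more tool, called after ">>>" by a JSON object that holds its "name" and its "arguments". apply_moves: Moves the arm, as the interface text tells. Shift numbers are shares of 0.15 m and turn numbers shares of pi rad, none past 1 either way. Its arguments: {"type":"object","properties":{"commands":{"type":"array","items":{"type":"array","items":{"type":"number"}}}},"required":["commands"]}

```bash
mkdir -p pics; ls
python3 - <<'E'
from cell import monitor, optics, r
import cv2
print(monitor.get_state()); print(r.pinch_z)
for n in ["scene","side","wrist"]:
    p=optics.camera_params(n); print(n,p)
    im=optics.snapshot(n); cv2.imwrite(f"pics/a_{n}.png",im[:,:,::-1])
E
```

```text
pics
{'time_s': 0.0, 'joint_pos': array([ 1.32259142e+00,  3.53669834e-01,  1.63411255e+00, -4.18093541e-06,
        1.15519865e+00, -2.38773328e-03]), 'dq': array([ 0.00032047, -0.00038295, -0.00122322,  0.00058477, -0.00032073,
        0.001512  ]), 'effort': array([ 7.56241825e-04, -5.93843472e+01, -3.34216189e+01,  6.99029281e-02,
        2.33228848e-02, -7.92608944e-05]), 'tool_pos': array([151.95585262, 605.69513649, 179.95941859]), 'eef_rot': array([-8.48554715e-05,  1.22598500e-01,  9.92456108e-01, -6.88989862e-04]), 'contact_force': array([ 0.03197869, -0.39968812, -0.20264481]), 'ft_torque': array([-0.01204701,  0.02499846,  0.01872509]), 'grip_width': 91.74975666593228}
18.700000000000003
scene {'K': array([[448.80175429,   0.        , 281.25978197],
       [  0.        , 448.80175429, 212.83005569],
       [  0.        ,   0.        ,   1.        ]]), 'T': array([[ 8.14402557e-01,  4.15637206e-01, -4.04961958e-01,
         1.03479284e+03],
       [ 5.80262640e-01, -5.91227534e-01,  5.60129692e-01,
        -7.39766267e+02],
       [-6.61391938e-03, -6.91155349e-01, -7.2267
[... 449 characters left out ...]
02467815e+03],
       [ 3.90508128e-03, -7.89858484e-01, -6.13276712e-01,
         9.54657818e+02],
       [ 0.00000000e+00,  0.00000000e+00,  0.00000000e+00,
         1.00000000e+00]])}
wrist {'K': array([[322.87958428,   0.        , 279.98472271],
       [  0.        , 322.87958428, 210.44504765],
       [  0.        ,   0.        ,   1.        ]]), 'T': array([[ 2.42677200e-01,  9.39242471e-01,  2.42757816e-01,
         8.31728675e+01],
       [ 9.70106526e-01, -2.34685051e-01, -6.17758404e-02,
         6.22705265e+02],
       [-1.05086246e-03,  2.50492530e-01, -9.68117962e-01,
         3.83639752e+02],
       [ 0.00000000e+00,  0.00000000e+00,  0.00000000e+00,
         1.00000000e+00]])}
```

View pics/a_scene.png

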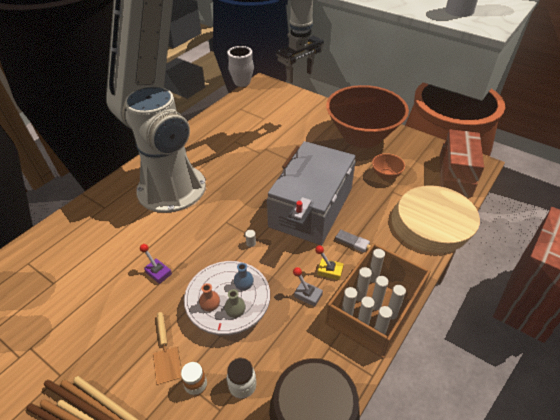

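View pics/a_side.png

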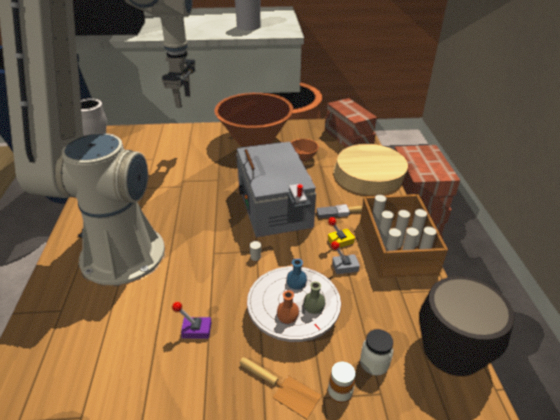

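View pics/a_wrist.png

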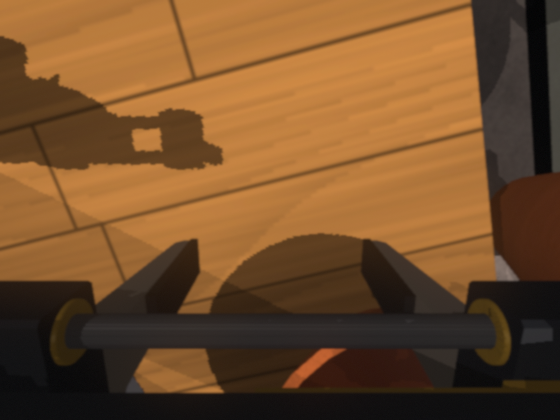

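The pictures show the kiln at scene (312,188), its bolt knob at (299,205), the wheel at (227,297) with terracotta, blue and grey-green vases, and the grey switch at (305,290). There are yellow and purple look-alike switches. I'll enlarge these areas.

```bash
cat > h.py <<'E'
import numpy as np, cv2
def ray(P,uv):
    d=np.linalg.inv(P['K'])@np.array([uv[0],uv[1],1.]); d=P['T'][:3,:3]@d
    return P['T'][:3,3],d/np.linalg.norm(d)
def atz(P,uv,z):
    o,d=ray(P,uv); return o+d*(z-o[2])/d[2]
def tri(obs):
    A=np.zeros((3,3));b=np.zeros(3);L=[]
    for P,uv in obs:
        o,d=ray(P,uv);M=np.eye(3)-np.outer(d,d);A+=M;b+=M@o;L.append((o,d))
    x=np.linalg.solve(A,b)
    return x,[float(np.linalg.norm(np.cross(x-o,d))) for o,d in L]
def proj(P,X):
    X=np.asarray(X,float);c=P['T'][:3,:3].T@(X-P['T'][:3,3]);q=P['K']@c;return q[:2]/q[2]
def crop(src,dst,x0,y0,x1,y1,s):
    im=cv2.imread(src)[y0:y1,x0:x1];im=cv2.resize(im,None,fx=s,fy=s,interpolation=cv2.INTER_CUBIC)
    for x in range((x0//20+1)*20,x1,20):
        cv2.line(im,((x-x0)*s,0),((x-x0)*s,6),(0,255,255),1);cv2.putText(im,str(x),((x-x0)*s,16),0,.35,(0,255,255),1)
    for y in range((y0//20+1)*20,y1,20):
        cv2.line(im,(0,(y-y0)*s),(6,(y-y0)*s),(0,255,255),1);cv2.putText(im,str(y),(8,(y-y0)*s+4),0,.35,(0,255,255),1)
    cv2.imwrite(dst,im)
E
python3 - <<'E'
from h import crop
crop('pics/a_scene.png','pics/c1.png',240,130,380,250,5)
crop('pics/a_side.png','pics/c2.png',220,130,360,250,5)
crop('pics/a_scene.png','pics/c3.png',180,230,340,340,5)
crop('pics/a_side.png','pics/c4.png',230,210,370,330,5)
E
```

```text
(no output)
```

View pics/c1.png

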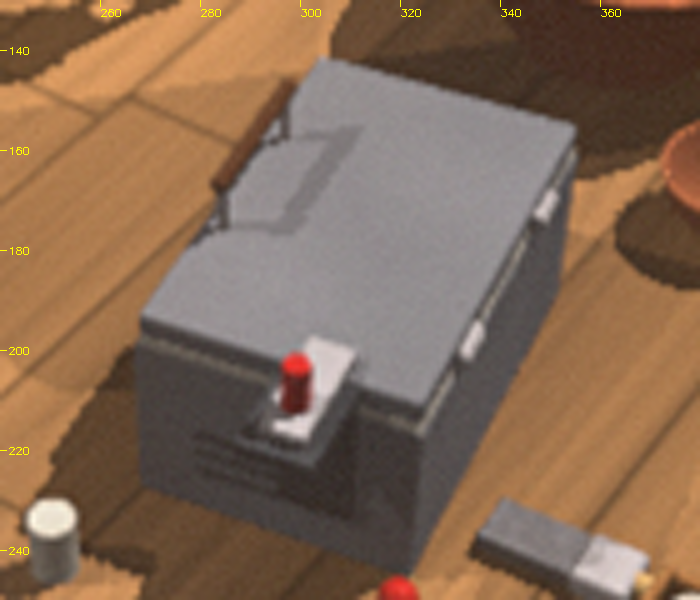

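View pics/c2.png

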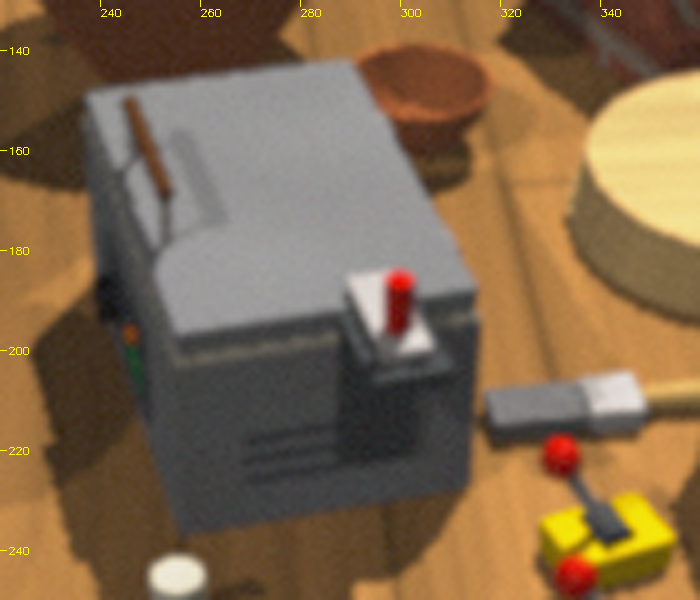

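View pics/c3.png

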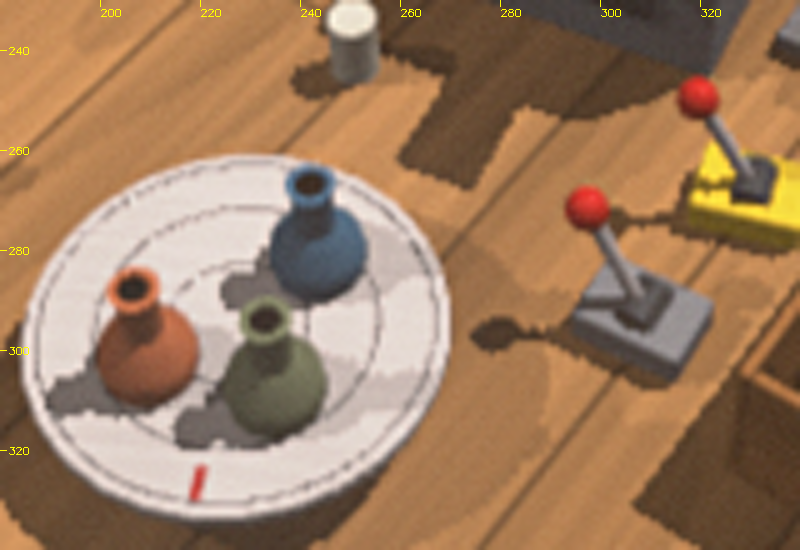

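View pics/c4.png

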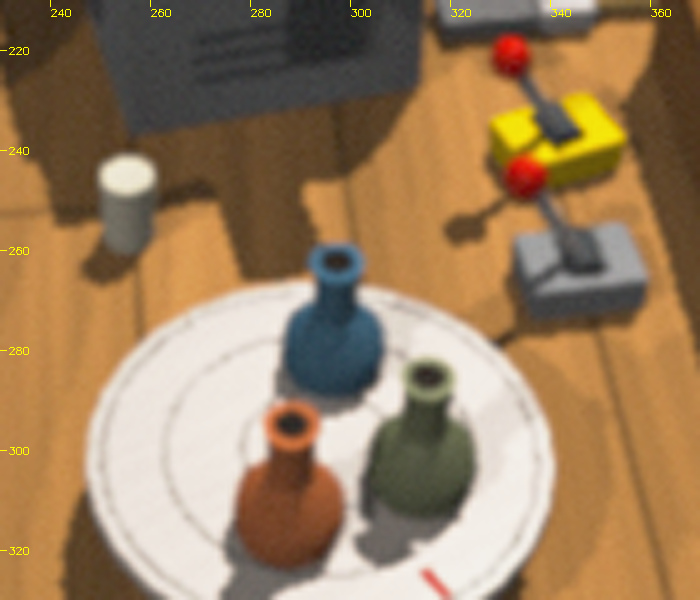

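Run:
```python
from h import *
from cell import optics, monitor
import pickle
from scipy.optimize import least_squares
S=optics.camera_params('scene');D=optics.camera_params('side');pickle.dump((S,D),open('cam.pkl','wb'))
loc=np.array([[-95,-145,160],[95,-145,160],[95,145,160],[-95,145,160.]])
s=[(268,193.6),(325,211.6),(355.4,155),(304,141.4)];d=[(255.4,196.6),(315.2,188),(291,142),(237,148.4)]
def W(p,l):
    c,q=np.cos(p[2]),np.sin(p[2]);l=np.asarray(l);return np.array([p[0]+c*l[0]-q*l[1],p[1]+q*l[0]+c*l[1],l[2]])
def f(p): return np.concatenate([np.r_[proj(S,W(p,l))-a,proj(D,W(p,l))-b] for l,a,b in zip(loc,s,d)])
R=least_squares(f,[550,100,0]);p=R.x;print('kiln',p,R.fun.round(1))
for n,l,a,b in [('handle',(-80,0,200),((280,146.5),(263,168.5)),None)]:
    h=W(p,l);print(n,h,proj(S,h),proj(D,h))
print('tri handle a',tri([(S,(297.5,146.5)),(D,(245,149.5))]),'b',tri([(S,(283.5,168)),(D,(252.5,168.5))]))
print('pred',W(p,(-80,55,200)),W(p,(-80,-55,200)))
print('knob top tri',tri([(S,(299,202)),(D,(298,185))]), 'knob kiln pred',W(p,(30,-186,0)))
print('vase lips tri (z~131)')
for n,a,b in [('terra',(206.5,288),(287.5,295)),('blue',(241.8,266.8),(297,262)),('green',(232.8,293.7),(315.7,275.5+10))]:
    print(n,tri([(S,a),(D,(b[0],b[1]))]),atz(S,a,131),atz(D,b,131))
print('switch ball',tri([(S,(297.3,271.5)),(D,(334.8,245.3))]))
# switch block corners top z=25
for uv in [(294.3,292.5),(302,283.5),(322.5,291.5),(315.5,303)]: print('swS',atz(S,uv,25))
for uv in [(332.5,257.5),(353,254.7),(359,265),(336,268.5)]: print('swD',atz(D,uv,25))
print('prop top z50',tri([(S,(250,233)),(D,(255,245))]))
print('pivots', [W(p,l) for l in [(95,0,140),(0,0,55)]])
```

```text
kiln [4.78159450e+02 2.08436933e+02 1.82886235e-01] [-1.  -0.9  0.3  0.5 -0.6 -0.5  1.7 -0.1  0.2 -0.2 -0.3 -0.4 -0.3 -0.9
  0.6  0. ]
handle [399.49362036 193.88745915 200.        ] [290.72128085 156.71870833] [250.10163434 159.57545634]
tri handle a (array([385.31297776, 253.5814305 , 199.62203466]), [2.184270939926005, 2.1842709399258453]) b (array([406.95427679, 142.71358737, 196.10428637]), [3.1395939470549328, 3.139593947054984])
pred [389.49085682 247.97021723 200.        ] [409.4963839  139.80470107 200.        ]
knob top tri (array([535.44738627,  39.12105869, 201.7364621 ]), [2.399271844453379, 2.3992718444532612]) knob kiln pred [541.48666412  30.99493162   0.        ]
vase lips tri (z~131)
terra (array([ 475.22307135, -306.22544963,  126.91897744]), [1.6846674904417769, 1.6846674904416217]) [ 478.81980579 -309.57613433  131.        ] [ 474.15543632 -307.79350487  131.        ]
blue (array([ 509.11049818, -199.69436996,  129.41541377]), [1.5746185196506375, 1.5746185196506464]) [ 511.16466191 -202.1079773   131.        ] [ 508.30870096 -199.2983906   131.        ]
green (a
[... 180 characters left out ...]
 ]
switch ball (array([ 627.22267202, -101.46266219,   90.4452152 ]), [1.1385951009167508, 1.1385951009165909])
swS [ 636.78293552 -128.8221987    25.        ]
swS [637.62260262 -90.0290994   25.        ]
swS [701.37163441 -79.04912456  25.        ]
swS [ 705.57641947 -123.26638808   25.        ]
swD [628.58426125 -81.650498    25.        ]
swD [691.03810516 -74.08560367  25.        ]
swD [ 699.65431893 -117.38552573   25.        ]
swD [ 631.0774196  -126.72057863   25.        ]
prop top z50 (array([403.63721393, -37.11002676,  47.07324101]), [0.6287331005089657, 0.6287331005088566])
pivots [array([571.57512334, 225.71443404, 140.        ]), array([478.15945029, 208.43693339,  55.        ])]
```

```bash
cat > go.py <<'E'
import sys,numpy as np
from scipy.spatial.transform import Rotation as Rn
from cell import monitor
def cur():
    s=monitor.get_state();q=s['eef_rot'];return s,np.array(s['tool_pos']),Rn.from_quat([q[1],q[2],q[3],q[0]])
def down(phi):
    y=np.array([np.cos(phi),np.sin(phi),0]);z=np.array([0,0,-1.]);x=np.cross(y,z);return Rn.from_matrix(np.c_[x,y,z])
def rel(t,R2):
    s,p,R=cur();d=R.inv().apply(np.array(t)-p)/150;w=(R.inv()*R2).as_rotvec()/np.pi;return w,d
if __name__=='__main__':
    s,p,R=cur();print('t',round(s['time_s'],2),'pos',p.round(1),'phi',np.arctan2(*R.apply([0,1,0])[[1,0]]).round(3),'F',np.round(s['contact_force'],1),'w',round(s['grip_width'],1),'q',np.round(s['joint_pos'],2))
    if len(sys.argv)>1:
        x,y,z,phi=map(float,sys.argv[1:5]);
        w,d=min([rel([x,y,z],down(a)) for a in ([phi] if len(sys.argv)>5 else [phi,phi+np.pi])],key=lambda v:np.linalg.norm(v[0]))
        print('turn',w.round(4),'shift',d.round(4))
E
python3 - <<'E'
from h import *
import pickle
S,D=pickle.load(open('cam.pkl','rb'))
print(tri([(S,(299.2,201.5)),(D,(300,185))]))
print(tri([(S,(298.2,146.4)),(D,(246,149.6))]),tri([(S,(283.6,167.6)),(D,(253,169.2))]))
E
python3 go.py 520 60 310 1.754
```

```text
(array([539.52050159,  34.01786756, 207.34084584]), [0.327532555603092, 0.32753255560293165])
(array([388.14735455, 253.62447964, 200.08743748]), [1.2458582402916538, 1.2458582402917597]) (array([407.57601182, 142.60472937, 195.62560812]), [1.225686606776682, 1.2256866067767132])
t 0.15 pos [152.  605.8 180.1] phi 1.325 F [ 0.1 -0.2 -0.4] w 91.8 q [ 1.32  0.35  1.63  0.    1.16 -0.  ]
turn [-3.000e-04 -1.000e-04 -1.366e-01] shift [-3.2651 -2.9333 -0.8628]
```

>>> {"name": "apply_moves", "arguments": {"commands": [[0,0,0,-0.1,-0.1,-0.3,100],[0,0,0,-0.3,-0.3,-0.6,100],[0,0,0,-0.55,-0.5,-0.87,100],[0,0,0,-0.8,-0.7,-0.87,100],[0,0,0,-1,-0.9,-0.87,100],[0,0,0,-1,-0.9,-0.87,100],[0,0,0,-1,-0.9,-0.87,100],[0,0,0,-1,-0.9,-0.87,100],[0,0,0,-1,-0.9,-0.87,100],[0,0,0,-1,-0.9,-0.87,100]]}}

```text
time_s: 0.98
tool_pos: [264.0, 439.3, 310.2]
eef_rot: [-0.0, 0.122, 0.992, -0.001]
contact_force: [0.4, -0.1, 0.2]
grip_width: 91.8
```

>>> {"name": "apply_moves", "arguments": {"commands": [[0,0,0,-0.2,-0.2,0,100],[0,0,0,-0.4,-0.4,0,100],[0,0,0,-0.6,-0.6,0,100],[0,0,0,-0.8,-0.8,0,100],[0,0,0,-1,-1,0,100],[0,0,0,-1,-1,0,100],[0,0,0,-1,-1,0,100],[0,0,0,-1,-1,0,100],[0,0,0,-1,-1,0,100],[0,0,0,-1,-1,0,100]]}}

```text
time_s: 1.82
tool_pos: [372.3, 258.8, 310.1]
eef_rot: [-0.001, 0.121, 0.993, -0.001]
contact_force: [-0.2, -0.2, -0.1]
grip_width: 92.0
```

```bash
python3 go.py 525 70 310 1.754
```

```text
t 1.82 pos [372.3 258.8 310.1] phi 1.328 F [-0.2 -0.2 -0.1] w 92.0 q [ 0.6  -0.03  1.81 -0.    1.37 -0.72]
turn [-0.0004 -0.0005 -0.1356] shift [-1.2907e+00 -9.7730e-01  6.0000e-04]
```

>>> {"name": "apply_moves", "arguments": {"commands": [[0,0,-0.03,-0.2,-0.2,0,100],[0,0,-0.06,-0.4,-0.4,0,100],[0,0,-0.09,-0.6,-0.6,0,100],[0,0,-0.12,-0.8,-0.8,0,100],[0,0,-0.135,-1,-0.98,0,100],[0,0,-0.135,-1,-0.98,0,100],[0,0,-0.135,-1,-0.98,0,100],[0,0,-0.135,-1,-0.98,0,100],[0,0,-0.135,-1,-0.98,0,100],[0,0,-0.135,-1,-0.98,0,100]]}}

```text
time_s: 2.65
tool_pos: [481.9, 81.7, 310.1]
eef_rot: [-0.001, -0.092, 0.996, -0.0]
contact_force: [0.6, -0.4, -0.0]
grip_width: 91.9
```

```bash
python3 go.py 540 33 230 1.754
python3 - <<'E'
from cell import *
import cv2,pickle
P=optics.camera_params('wrist');pickle.dump(P,open('w1.pkl','wb'))
cv2.imwrite('pics/w1.png',optics.snapshot('wrist')[:,:,::-1])
E
```

```text
t 2.65 pos [481.9  81.7 310.1] phi 1.754 F [ 0.6 -0.4 -0. ] w 91.9 q [ 0.17  0.03  1.75 -0.    1.37 -1.59]
turn [-0.0002 -0.0006  0.0001] shift [-0.3226 -0.3893  0.5339]
```

View pics/w1.png

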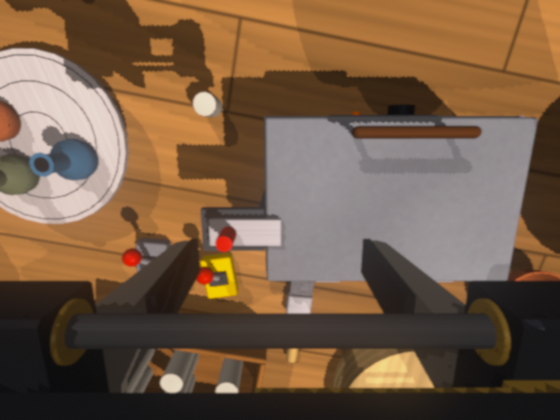

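```bash
python3 - <<'E'
from h import *
import pickle
P=pickle.load(open('w1.pkl','rb'))
c=[atz(P,uv,160) for uv in [(265,118),(535,118),(511,281),(268,281)]]
for a in c: print(a.round(1))
print('handle',atz(P,(357,132),200),atz(P,(478,132),200))
print('knobtop',atz(P,(224,242),204), 'tongue corners',atz(P,(203,247),168),atz(P,(282,247),168),atz(P,(282,220),168))
p=(478.2,208.4,.183)
for l in [(-95,-145,160),(95,-145,160),(95,145,160),(-95,145,160),(30,-186,204),(30,-186,168),(-80,-55,200),(-80,55,200)]:
    cc,q=np.cos(p[2]),np.sin(p[2]);w=np.array([p[0]+cc*l[0]-q*l[1],p[1]+q*l[0]+cc*l[1],l[2]]);print(l,w.round(1),proj(P,w).round(1))
E
python3 -c "
from h import crop;crop('pics/w1.png','pics/w1c.png',180,90,330,210+80,4)"
```

```text
[405.9  51.2 160. ]
[353.8 330.9 160. ]
[537.  373.3 160. ]
[590.4  87.  160. ]
handle [403.23684119 140.81564951 200.        ] [382.32671839 253.14450062 200.        ]
knobtop [533.7424303   33.22491432 204.        ] tongue corners [558.18811037   6.42569258 168.        ] [541.69758423  94.90516424 168.        ] [510.25050017  89.00099413 168.        ]
(-95, -145, 160) [411.2  48.5 160. ] [261.6 122.7]
(95, -145, 160) [598.   83.1 160. ] [263.7 286.2]
(95, 145, 160) [545.2 368.3 160. ] [504.6 286.5]
(-95, 145, 160) [358.4 333.7 160. ] [535.9 122.9]
(30, -186, 204) [541.5  31.  204. ] [220.7 248.7]
(30, -186, 168) [541.5  31.  168. ] [226.4 237.1]
(-80, -55, 200) [409.5 139.8 200. ] [354.3 138.5]
(-80, 55, 200) [389.5 247.9 200. ] [470.2 138.6]
```

View pics/w1c.png

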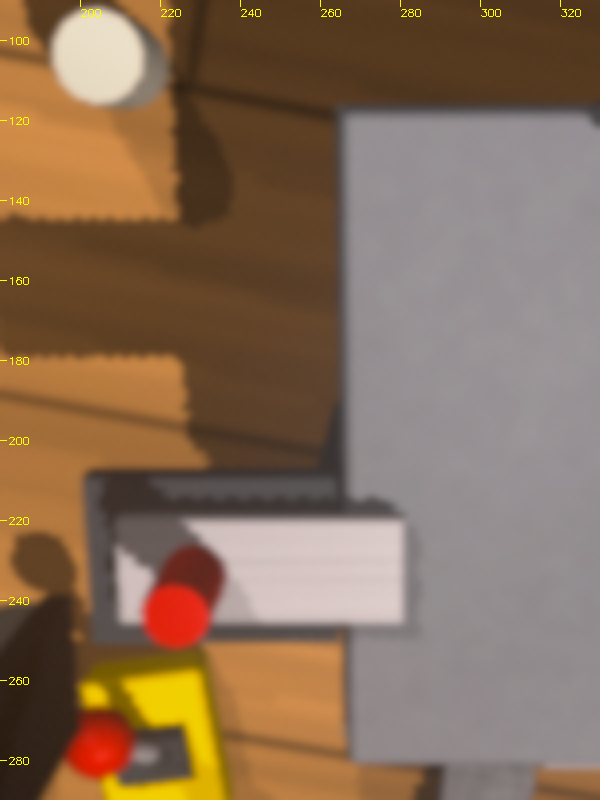

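Run:
```python
from h import *
from cell import *
import pickle
S,D=pickle.load(open('cam.pkl','rb'))
from go import cur
s,p,R=cur(); print(p)
for n,P in (('scene',S),('side',D)):
    im=optics.snapshot(n)[:,:,::-1].copy();cv2.imwrite(f'pics/b_{n}.png',im)
    print(n,proj(P,p),[proj(P,p+R.apply([0,e*46,0])) for e in (-1,1)])
    u,v=map(int,proj(P,p));crop(f'pics/b_{n}.png',f'pics/bc_{n}.png',u-60,v-70,u+60,v+50,5)
P=optics.camera_params('wrist');print([proj(P,p+R.apply([x,e*46,-z])) for e in (-1,1) for x,z in((10,0),(-10,0))])
```

```text
[482.01333538  81.54873836 310.21218461]
scene [292.48990358 157.61698665] [array([285.72338691, 167.26998429]), array([298.95650731, 148.39183972])]
side [279.0838452  146.19996477] [array([283.36628779, 154.45409709]), array([275.03175415, 138.38982022])]
[array([210.97139755, 222.5113352 ]), array([212.55540084, 250.98387977]), array([350.81485171, 222.55089545]), array([349.17412611, 251.02358761])]
```

View pics/bc_scene.png

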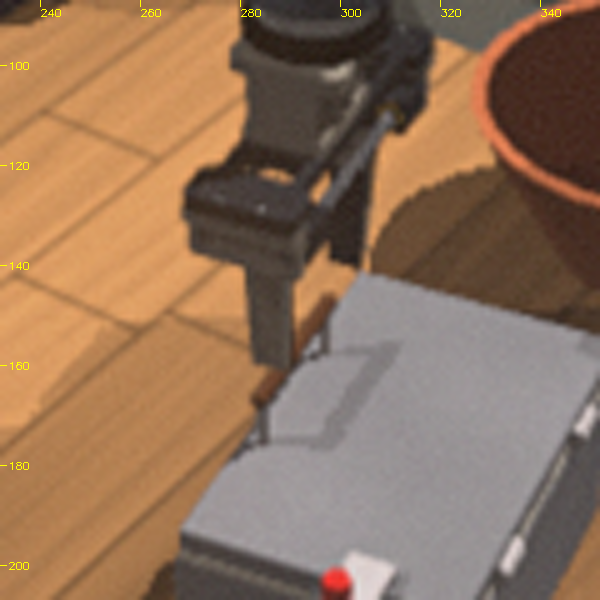

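View pics/bc_side.png

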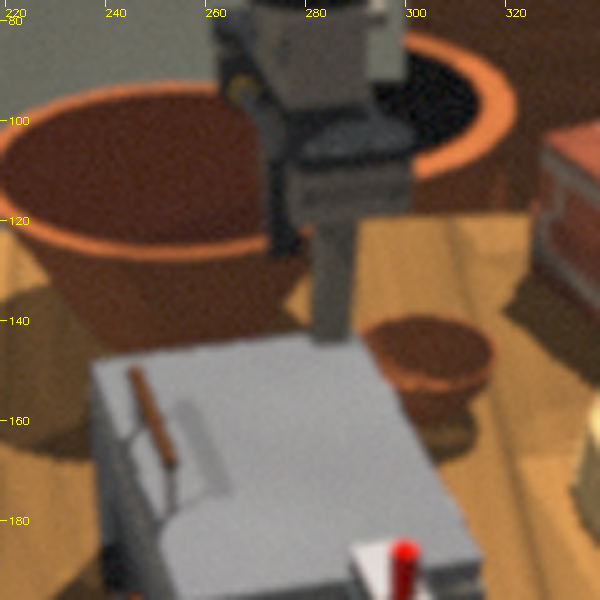

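>>> {"name": "apply_moves", "arguments": {"commands": [[0,0,0,0,0,0,50],[0,0,0,0,0,0,50],[0,0,0,0,0,0,50],[0,0,0,0,0,0,50],[0,0,0,0,0,0,50],[0,0,0,0,0,0,50],[0,0,0,0,0,0,50],[0,0,0,0,0,0,50],[0,0,0,0,0,0,50],[0,0,0,0,0,0,50]]}}

```text
time_s: 3.63
tool_pos: [482.2, 81.1, 310.2]
eef_rot: [-0.001, -0.091, 0.996, -0.0]
contact_force: [0.4, 0.2, -0.6]
grip_width: 45.6
```

```bash
cat > tip.py <<'E'
from h import *
from cell import *
import pickle,sys
t=sys.argv[1]
S,D=pickle.load(open('cam.pkl','rb'))
from go import cur
s,p,R=cur(); w=s['grip_width']/2+9; print(p,s['grip_width'])
out=[]
for n,P in (('scene',S),('side',D)):
    im=optics.snapshot(n)[:,:,::-1].copy();cv2.imwrite(f'pics/{t}_{n}.png',im)
    print(n,proj(P,p),[proj(P,p+R.apply([0,e*w,0])).round(1) for e in (-1,1)])
    u,v=map(int,proj(P,p));crop(f'pics/{t}_{n}.png',f'pics/{t}c_{n}.png',u-40,v-50,u+40,v+30,5);out.append(cv2.imread(f'pics/{t}c_{n}.png'))
cv2.imwrite(f'pics/{t}_2.png',np.hstack(out))
E
python3 tip.py t50
```

```text
[482.18318561  81.08156709 310.24961668] 45.63611446443182
scene [292.44600488 157.71498663] [array([287.8, 164.3]), array([297. , 151.3])]
side [279.15645763 146.27038946] [array([282.1, 151.9]), array([276.3, 140.8])]
```

>>> {"name": "apply_moves", "arguments": {"commands": [[0,0,0,0,0,0,20],[0,0,0,0,0,0,20],[0,0,0,0,0,0,20],[0,0,0,0,0,0,20],[0,0,0,0,0,0,20],[0,0,0,0,0,0,20],[0,0,0,0,0,0,20],[0,0,0,0,0,0,20],[0,0,0,0,0,0,20],[0,0,0,0,0,0,20]]}}

```text
time_s: 4.57
tool_pos: [482.2, 81.1, 310.3]
eef_rot: [-0.001, -0.091, 0.996, -0.0]
contact_force: [0.1, 0.4, 0.4]
grip_width: 18.5
```

```bash
python3 tip.py t20
```

```text
[482.19444401  81.0943263  310.26195806] 18.454829029420637
scene [292.4518962  157.71067962] [array([289.8, 161.5]), array([295.1, 154. ])]
side [279.16013912 146.26413068] [array([280.8, 149.5]), array([277.5, 143.1])]
```

View pics/t50_2.png

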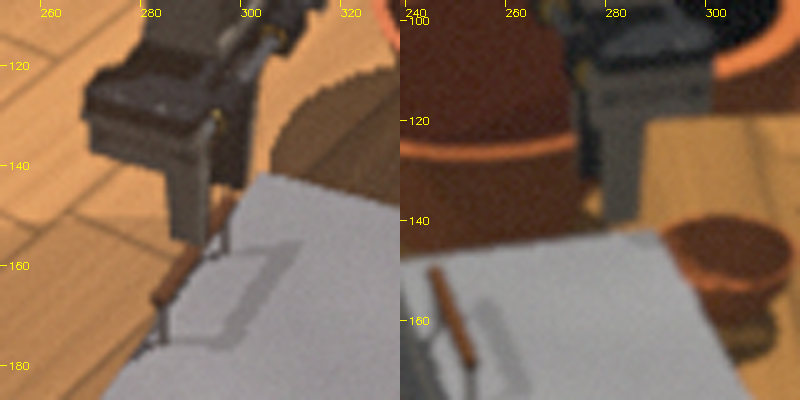

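View pics/t20_2.png

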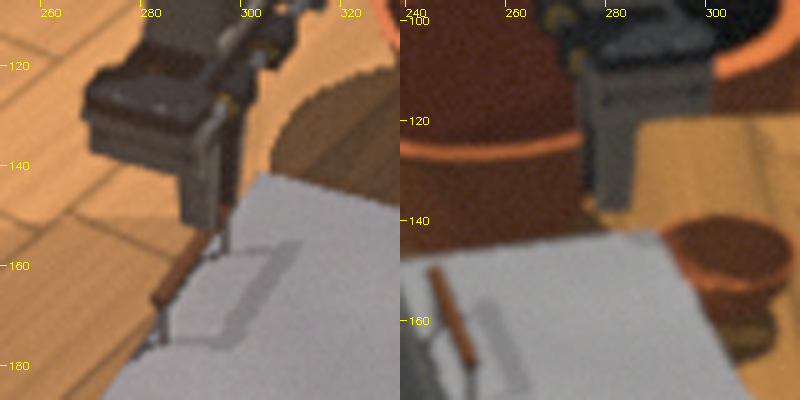

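>>> {"name": "apply_moves", "arguments": {"commands": [[0,0,0,0,0,0,0],[0,0,0,0,0,0,0],[0,0,0,0,0,0,0],[0,0,0,0,0,0,0],[0,0,0,0,0,0,0],[0,0,0,0,0,0,0],[0,0,0,0,0,0,0],[0,0,0,0,0,0,0],[0,0,0,0,0,0,0],[0,0,0,0,0,0,0]]}}

```text
time_s: 5.5
tool_pos: [482.2, 81.1, 310.3]
eef_rot: [-0.001, -0.091, 0.996, -0.0]
contact_force: [-0.4, 0.4, -0.1]
grip_width: 0.6
```

```bash
python3 tip.py t0
python3 - <<'E'
from cell import *
from h import *
from go import cur
s,p,R=cur();P=optics.camera_params('wrist');im=optics.snapshot('wrist')[:,:,::-1].copy();cv2.imwrite('pics/w2.png',im)
for z in (0,-15,-30,-45): print(z,proj(P,p+R.apply([0,0,z])),proj(P,p+R.apply([10,0,z])),proj(P,p+R.apply([-10,0,z])))
E
```

```text
[482.18856767  81.11101524 310.26416627] 0.6414903844451494
scene [292.45353491 157.70622412] [array([291.1, 159.6]), array([293.8, 155.8])]
side [279.15761909 146.26051167] [array([280. , 147.9]), array([278.3, 144.6])]
0 [280.21119723 237.13443446] [280.22334059 222.73194786] [280.19933371 251.20502517]
-15 [280.22795402 245.12327438] [280.24120071 229.76492834] [280.21503444 260.10236447]
-30 [280.24732939 254.36052793] [280.26188995 237.91196588] [280.2331561  270.37159789]
-45 [280.26998916 265.16363181] [280.28613837 247.46053709] [280.25430537 282.35653316]
```

View pics/t0_2.png

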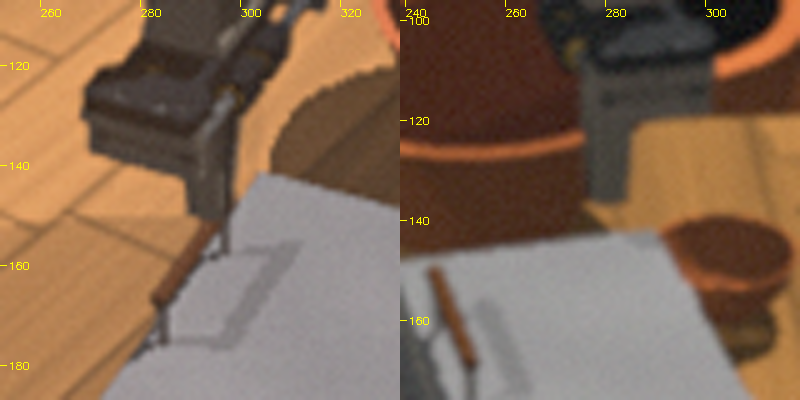

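View pics/w2.png

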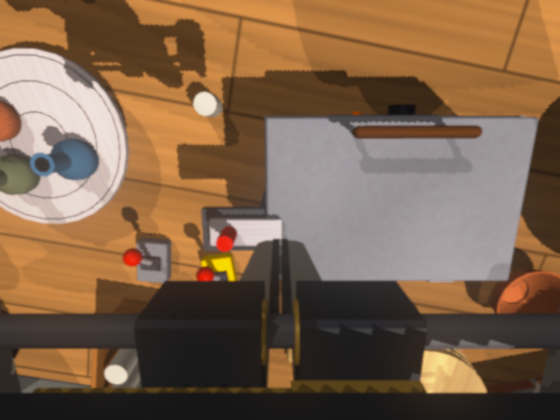

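```bash
python3 go.py 537 32.5 212 1.754
```

```text
t 5.65 pos [482.2  81.1 310.3] phi 1.754 F [ 0.9  0.  -0. ] w 0.6 q [ 0.16  0.03  1.75 -0.    1.37 -1.59]
turn [-0.0003 -0.0005 -0.0001] shift [-0.3013 -0.3846  0.6549]
```

>>> {"name": "apply_moves", "arguments": {"commands": [[0,0,0,-0.1,-0.13,0,50],[0,0,0,-0.2,-0.26,0.1,50],[0,0,0,-0.3,-0.385,0.25,50],[0,0,0,-0.3,-0.385,0.4,50],[0,0,0,-0.3,-0.385,0.5,50],[0,0,0,-0.3,-0.385,0.6,50],[0,0,0,-0.3,-0.385,0.655,50],[0,0,0,-0.3,-0.385,0.655,50],[0,0,0,-0.3,-0.385,0.655,50],[0,0,0,-0.3,-0.385,0.655,50]]}}

```text
time_s: 6.48
tool_pos: [537.4, 32.5, 213.0]
eef_rot: [-0.0, -0.091, 0.996, -0.001]
contact_force: [-0.4, -0.3, -0.3]
grip_width: 46.2
```

```bash
python3 tip.py k1;python3 - <<'E'
from cell import *
from h import *
cv2.imwrite('pics/w3.png',optics.snapshot('wrist')[:,:,::-1])
E
```

```text
[537.43156259  32.52785097 213.01119029] 46.22740823334635
scene [298.3467533  199.98996201] [array([293.8, 207.2]), array([302.7, 193. ])]
side [299.45265713 183.80466696] [array([302.8, 190.1]), array([296.3, 177.7])]
```

View pics/k1_2.png

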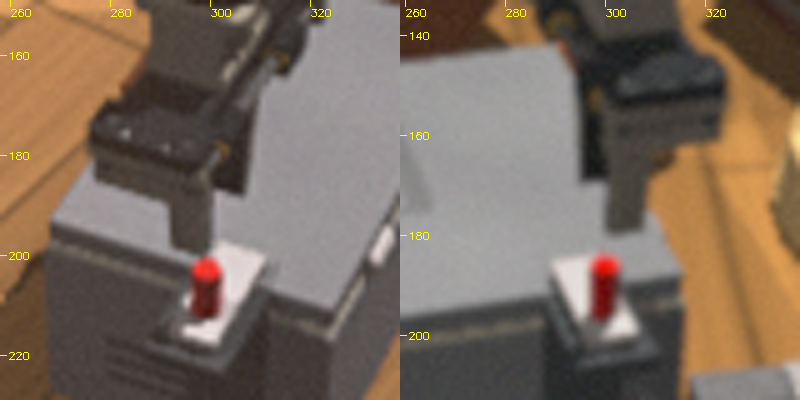

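View pics/w3.png

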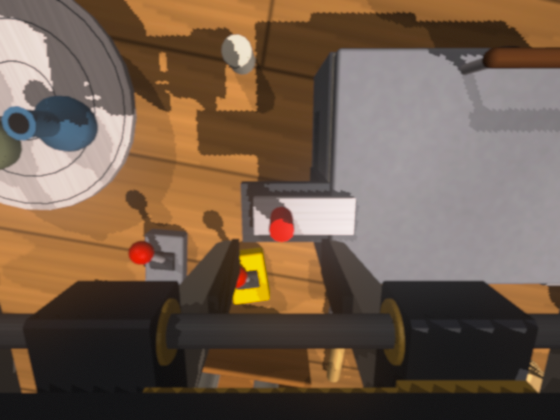

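>>> {"name": "apply_moves", "arguments": {"commands": [[0,0,0,0,0,0.05,50],[0,0,0,0,0,0.1,50],[0,0,0,0,0,0.15,50],[0,0,0,0,0,0.2,50],[0,0,0,0,0,0.25,50],[0,0,0,0,0,0.27,50],[0,0,0,0,0,0.27,50],[0,0,0,0,0,0.27,50],[0,0,0,0,0,0.27,50],[0,0,0,0,0,0.27,50]]}}

```text
time_s: 7.47
tool_pos: [537.7, 32.5, 172.9]
eef_rot: [0.0, -0.091, 0.996, -0.001]
contact_force: [0.9, -0.1, 0.4]
grip_width: 45.9
```

```bash
python3 tip.py k2
```

```text
[537.72575448  32.48547909 172.89856937] 45.86494824577497
scene [298.13631986 209.76272216] [array([293.7, 217. ]), array([302.4, 202.8])]
side [299.10164581 195.0941667 ] [array([302.3, 201.5]), array([296. , 188.9])]
```

View pics/k2_2.png

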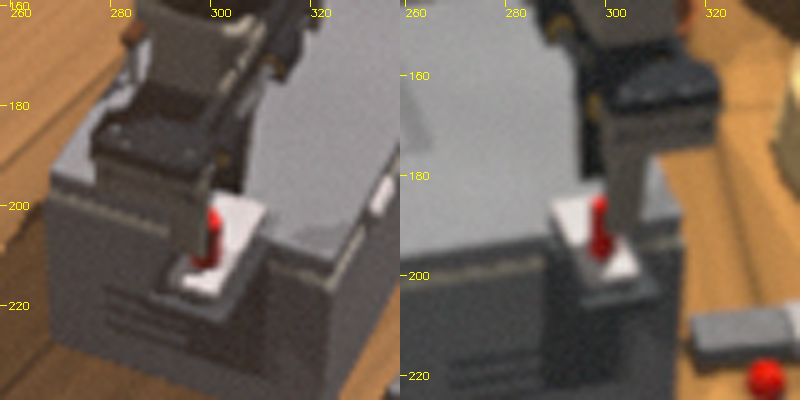

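>>> {"name": "apply_moves", "arguments": {"commands": [[0,0,0,0,0,0,10],[0,0,0,0,0,0,10],[0,0,0,0,0,0,10],[0,0,0,0,0,0,10],[0,0,0,0,0,0,10],[0,0,0,0,0,0,10],[0,0,0,0,0,0,10],[0,0,0,0,0,0,10],[0,0,0,0,0,0,10],[0,0,0,0,0,0,10]]}}

```text
time_s: 8.4
tool_pos: [537.7, 32.5, 172.9]
eef_rot: [0.0, -0.091, 0.996, -0.001]
contact_force: [-0.2, 0.8, 0.2]
grip_width: 8.7
```

```bash
python3 tip.py k3
```

```text
[537.67806353  32.47384203 172.88174429] 8.72532533703206
scene [298.12051189 209.76233302] [array([296.3, 212.7]), array([299.9, 206.8])]
side [299.0856481  195.10181288] [array([300.4, 197.7]), array([297.8, 192.5])]
```

View pics/k3_2.png

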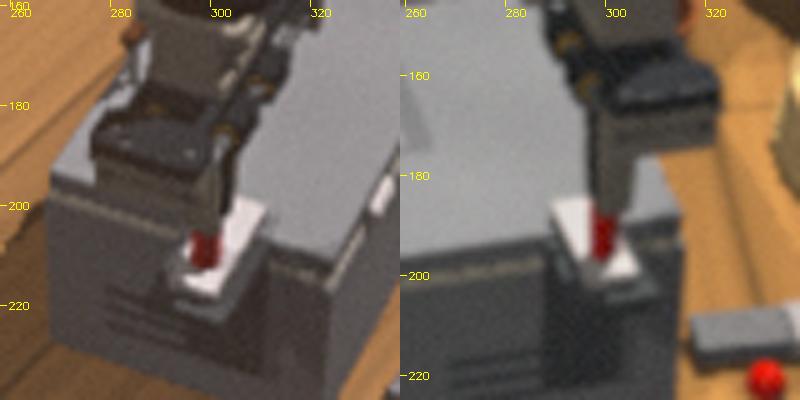

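>>> {"name": "apply_moves", "arguments": {"commands": [[0,0,0,0,0,0,50],[0,0,0,0,0,0,50],[0,0,0,0,0,0,50],[0,0,0,0,0,0,50],[0,0,0,0,0,0.05,50],[0,0,0,0,0,0.1,50],[0,0,0,0,0,0.15,50],[0,0,0,0,0,0.19,50],[0,0,0,0,0,0.21,50],[0,0,0,0,0,0.21,50]]}}

```text
time_s: 9.33
tool_pos: [537.0, 32.4, 140.2]
eef_rot: [-0.001, -0.091, 0.996, -0.0]
contact_force: [0.3, -0.3, 0.1]
grip_width: 45.9
```

>>> {"name": "apply_moves", "arguments": {"commands": [[0,0,0,0,0,0,8],[0,0,0,0,0,0,8],[0,0,0,0,0,0,8],[0,0,0,0,0,0,8],[0,0,0,0,0,0,8],[0,0,0,0,0,0,8],[0,0,0,0,0,0,8],[0,0,0,0,0,0,8],[0,0,0,0,0,0,8],[0,0,0,0,0,0,8]]}}

```text
time_s: 10.17
tool_pos: [537.2, 32.6, 140.4]
eef_rot: [-0.0, -0.091, 0.996, -0.0]
contact_force: [-0.5, 1.7, 3.7]
grip_width: 17.1
```

```bash
python3 tip.py k4
```

```text
[537.16630973  32.56198802 140.43554975] 17.12899795547106
scene [297.77207329 217.22991389] [array([295.4, 221.2]), array([300.1, 213.4])]
side [298.55533175 203.9158199 ] [array([300.3, 207.4]), array([296.9, 200.5])]
```

View pics/k4_2.png

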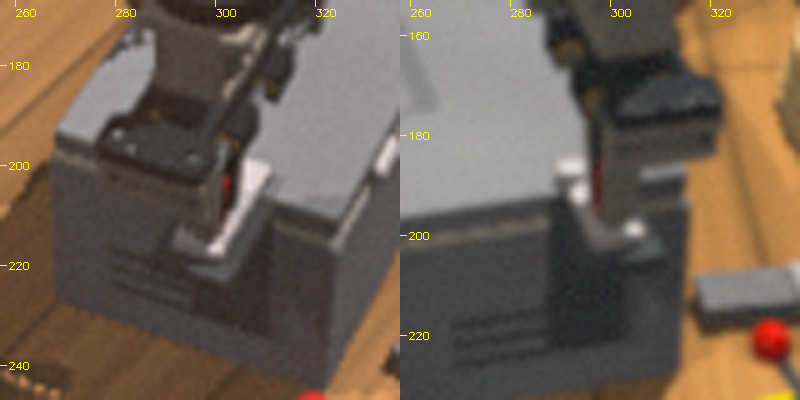

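>>> {"name": "apply_moves", "arguments": {"commands": [[0,0,0,0,-0.03,0,8],[0,0,0,0,-0.06,0,8],[0,0,0,0,-0.09,0,8],[0,0,0,0,-0.12,0,8],[0,0,0,0,-0.15,0,8],[0,0,0,0,-0.18,0,8],[0,0,0,0,-0.2,0,8],[0,0,0,0,-0.22,0,8],[0,0,0,0,-0.22,0,8],[0,0,0,0,-0.22,0,8]]}}

```text
time_s: 11.1
tool_pos: [543.3, -0.3, 140.4]
eef_rot: [-0.0, -0.091, 0.996, -0.001]
contact_force: [0.7, 1.8, 3.2]
grip_width: 17.1
```

>>> {"name": "apply_moves", "arguments": {"commands": [[0,0,0,0,0,0,40],[0,0,0,0,0,0,40],[0,0,0,0,0,0,40],[0,0,0,0,0,0,40],[0,0,0,0,0,0,40],[0,0,0,0,0,-0.2,40],[0,0,0,0,0,-0.4,40],[0,0,0,0,0,-0.6,40],[0,0,0,0,0,-0.8,40],[0,0,0,0,0,-0.9,40]]}}

```text
time_s: 11.93
tool_pos: [544.6, -0.2, 279.2]
eef_rot: [0.002, -0.091, 0.996, -0.001]
contact_force: [1.6, -0.1, 0.9]
grip_width: 36.7
```

```bash
python3 - <<'E'
from cell import *
from h import *
import pickle
P=optics.camera_params('wrist');pickle.dump(P,open('w4.pkl','wb'))
cv2.imwrite('pics/w4.png',optics.snapshot('wrist')[:,:,::-1])
S,D=pickle.load(open('cam.pkl','rb'))
E
python3 go.py 399 195 290 0.183
```

```text
t 11.98 pos [ 5.456e+02 -2.000e-01  2.810e+02] phi 1.754 F [0.1 0.7 3.2] w 37.1 q [-0.    0.14  1.69 -0.    1.31 -1.76]
turn [0.0009 0.0022 0.5   ] shift [ 0.7239  1.457  -0.0683]
```

View pics/w4.png

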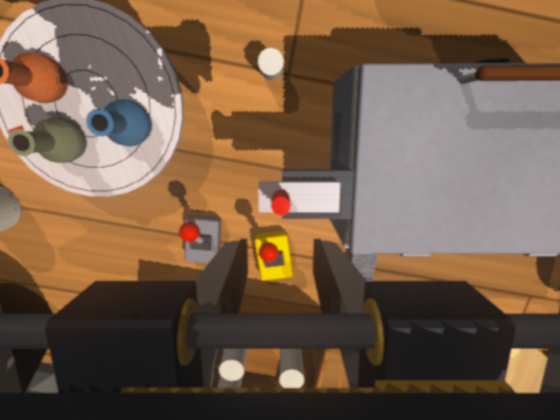

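>>> {"name": "apply_moves", "arguments": {"commands": [[0,0,0.039,0.05,0.1,-0.03,60],[0,0,0.078,0.15,0.25,-0.06,60],[0,0,0.117,0.25,0.45,-0.06,60],[0,0,0.156,0.35,0.65,-0.06,60],[0,0,0.195,0.5,0.85,-0.06,60],[0,0,0.234,0.6,1,-0.06,60],[0,0,0.273,0.72,1,-0.06,60],[0,0,0.312,0.72,1,-0.06,60],[0,0,0.351,0.72,1,-0.06,60],[0,0,0.39,0.72,1,-0.06,60]]}}

```text
time_s: 12.82
tool_pos: [411.4, 127.8, 288.3]
eef_rot: [0.003, 0.5, 0.866, 0.001]
contact_force: [0.9, 0.4, -0.6]
grip_width: 55.4
```

```bash
python3 go.py 397 196 270 0.183
```

```text
t 12.82 pos [411.4 127.8 288.3] phi 0.523 F [ 0.9  0.4 -0.6] w 55.4 q [ 0.3  -0.06  1.88 -0.    1.31 -0.22]
turn [0.0017 0.0012 0.1083] shift [0.4425 0.1435 0.1206]
```

>>> {"name": "apply_moves", "arguments": {"commands": [[0,0,0.036,0.1,0.04,0.02,60],[0.001,0.001,0.072,0.25,0.08,0.06,60],[0.002,0.001,0.108,0.4,0.12,0.1,60],[0.002,0.001,0.108,0.44,0.143,0.12,60],[0.002,0.001,0.108,0.44,0.143,0.12,60],[0.002,0.001,0.108,0.44,0.143,0.12,60],[0.002,0.001,0.108,0.44,0.143,0.12,60],[0.002,0.001,0.108,0.44,0.143,0.12,60],[0.002,0.001,0.108,0.44,0.143,0.12,60],[0.002,0.001,0.108,0.44,0.143,0.12,60]]}}

```text
time_s: 13.65
tool_pos: [397.4, 195.1, 270.3]
eef_rot: [0.0, 0.639, 0.769, -0.0]
contact_force: [0.1, -0.9, -0.1]
grip_width: 55.0
```

```bash
python3 go.py
cat > wp.py <<'E'
from cell import *
from h import *
import pickle,sys
from go import cur
n=sys.argv[1];s,p,R=cur()
P=optics.camera_params('wrist');pickle.dump((P,p,R.as_matrix()),open(n+'.pkl','wb'))
cv2.imwrite(f'pics/{n}.png',optics.snapshot('wrist')[:,:,::-1])
print([ (z,proj(P,p+R.apply([0,0,z])).round(1)) for z in (-50,-32,0,50,100)])
E
python3 wp.py w5
```

```text
t 13.65 pos [397.4 195.1 270.3] phi 0.184 F [ 0.1 -0.9 -0.1] w 55.0 q [ 0.45 -0.02  1.89 -0.    1.28  0.27]
[(-50, array([281.5, 267.3])), (-32, array([281.4, 254. ])), (0, array([281.1, 235.7])), (50, array([280.9, 215.7])), (100, array([280.7, 201.9]))]
```

View pics/w5.png

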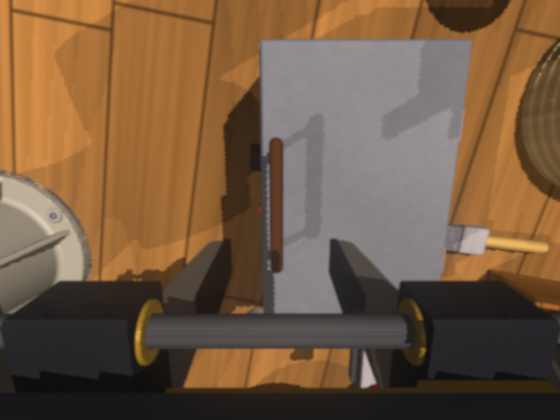

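>>> {"name": "apply_moves", "arguments": {"commands": [[0,0,0,0.02,-0.02,0.1,60],[0,0,0,0.02,-0.02,0.2,60],[0,0,0,0.02,-0.02,0.35,60],[0,0,0,0.02,-0.02,0.5,60],[0,0,0,0.02,-0.02,0.62,60],[0,0,0,0.02,-0.02,0.7,60],[0,0,0,0.02,-0.02,0.76,60],[0,0,0,0.02,-0.02,0.8,60],[0,0,0,0.02,-0.02,0.8,60],[0,0,0,0.02,-0.02,0.8,60]]}}

```text
time_s: 14.53
tool_pos: [394.1, 197.6, 150.6]
eef_rot: [0.0, 0.639, 0.769, -0.0]
contact_force: [0.9, -0.2, 0.6]
grip_width: 55.1
```

```bash
python3 go.py;python3 wp.py w6;python3 tip.py h1
```

```text
t 14.53 pos [394.1 197.6 150.6] phi 0.184 F [ 0.9 -0.2  0.6] w 55.1 q [ 0.46  0.1   2.04 -0.    1.    0.28]
[(-50, array([281.5, 267.4])), (-32, array([281.4, 254. ])), (0, array([281.2, 235.7])), (50, array([280.9, 215.7])), (100, array([280.8, 201.9]))]
[394.31788375 197.73961203 150.90998468] 55.310200112580105
scene [289.96759672 167.13984317] [array([279.9, 164.2]), array([300.2, 170.2])]
side [248.98197777 172.0281289 ] [array([237.8, 173.6]), array([260.1, 170.5])]
```

View pics/w6.png

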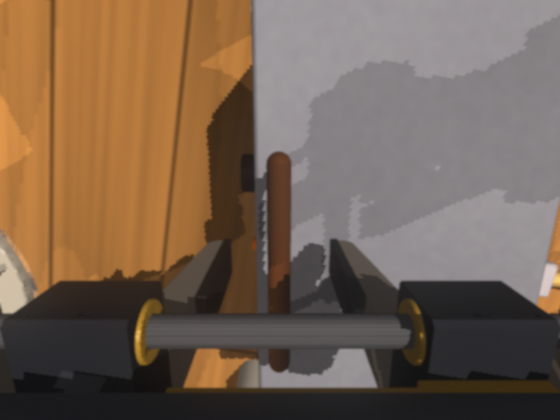

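View pics/h1_2.png

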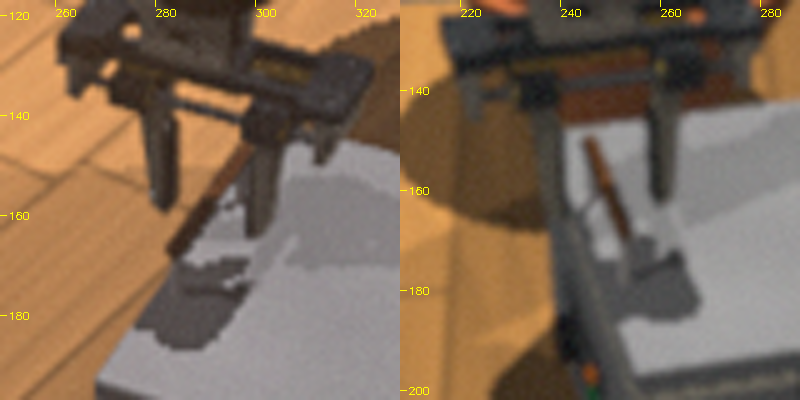

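>>> {"name": "apply_moves", "arguments": {"commands": [[0,0,0,0,0,0,3],[0,0,0,0,0,0,3],[0,0,0,0,0,0,3],[0,0,0,0,0,0,3],[0,0,0,0,0,0,3],[0,0,0,0,0,0,3],[0,0,0,0,0,0,3],[0,0,0,0,0,0,3],[0,0,0,0,0,0,3],[0,0,0,0,0,0,3]]}}

```text
time_s: 15.52
tool_pos: [393.4, 197.6, 150.9]
eef_rot: [-0.0, 0.639, 0.769, -0.001]
contact_force: [-5.7, -0.9, 4.0]
grip_width: 10.6
```

```bash
python3 go.py
cat > arc.py <<'E'
import numpy as np,sys
from go import cur
# usage: arc.py start end n(rows): tool shifts (fractions) for lid angles, tool y ~ kiln +x, tool z down
a0,a1,n=float(sys.argv[1]),float(sys.argv[2]),int(sys.argv[3]);r=185.;b=0.330
P=lambda t:np.array([-r*np.cos(t+b),r*np.sin(t+b)])
for k in range(1,n+1):
    d=P(a0+(a1-a0)*k/n)-P(a0);print(round(a0+(a1-a0)*k/n,3),'y %.3f z %.3f'%(d[0]/150,-d[1]/150))
E
python3 arc.py 0 0.6 10; python3 arc.py 0.6 1.1 10;python3 arc.py 1.1 1.45 10
```

```text
t 15.52 pos [393.4 197.6 150.9] phi 0.184 F [-5.7 -0.9  4. ] w 10.6 q [ 0.46  0.1   2.04 -0.    1.    0.28]
0.06 y 0.026 z -0.069
0.12 y 0.056 z -0.137
0.18 y 0.090 z -0.202
0.24 y 0.128 z -0.266
0.3 y 0.170 z -0.327
0.36 y 0.216 z -0.385
0.42 y 0.264 z -0.441
0.48 y 0.316 z -0.494
0.54 y 0.371 z -0.543
0.6 y 0.429 z -0.589
0.65 y 0.050 z -0.036
0.7 y 0.102 z -0.069
0.75 y 0.156 z -0.099
0.8 y 0.211 z -0.127
0.85 y 0.268 z -0.152
0.9 y 0.325 z -0.174
0.95 y 0.384 z -0.193
1.0 y 0.443 z -0.209
1.05 y 0.503 z -0.222
1.1 y 0.564 z -0.232
1.135 y 0.043 z -0.005
1.17 y 0.086 z -0.009
1.205 y 0.129 z -0.011
1.24 y 0.172 z -0.012
1.275 y 0.215 z -0.011
1.31 y 0.258 z -0.009
1.345 y 0.301 z -0.006
1.38 y 0.344 z -0.000
1.415 y 0.387 z 0.006
1.45 y 0.429 z 0.015
```

>>> {"name": "apply_moves", "arguments": {"commands": [[0,0,0,0,0.012,-0.034,3],[0,0,0,0,0.026,-0.069,3],[0,0,0,0,0.041,-0.103,3],[0,0,0,0,0.056,-0.137,3],[0,0,0,0,0.073,-0.17,3],[0,0,0,0,0.09,-0.202,3],[0,0,0,0,0.128,-0.266,3],[0,0,0,0,0.17,-0.327,3],[0,0,0,0,0.17,-0.327,3],[0,0,0,0,0.17,-0.327,3]]}}

```text
time_s: 16.35
tool_pos: [418.7, 202.3, 201.8]
eef_rot: [-0.0, 0.639, 0.769, -0.001]
contact_force: [-9.3, -1.4, 6.1]
grip_width: 10.8
```

```bash
python3 go.py; python3 arc.py 0.3 0.9 10;python3 tip.py h2
```

```text
t 16.35 pos [418.7 202.3 201.8] phi 0.183 F [-9.3 -1.4  6.1] w 10.8 q [0.45 0.08 1.94 0.   1.13 0.26]
0.36 y 0.045 z -0.058
0.42 y 0.094 z -0.114
0.48 y 0.146 z -0.167
0.54 y 0.201 z -0.216
0.6 y 0.259 z -0.262
0.66 y 0.320 z -0.304
0.72 y 0.383 z -0.343
0.78 y 0.448 z -0.378
0.84 y 0.515 z -0.409
0.9 y 0.584 z -0.436
[418.6787613  202.27684118 201.77741765] 10.814643566877557
scene [297.13172991 157.10544418] [array([293. , 155.9]), array([301.3, 158.3])]
side [256.09588248 157.47918789] [array([251.6, 158.1]), array([260.5, 156.9])]
```

View pics/h2_2.png

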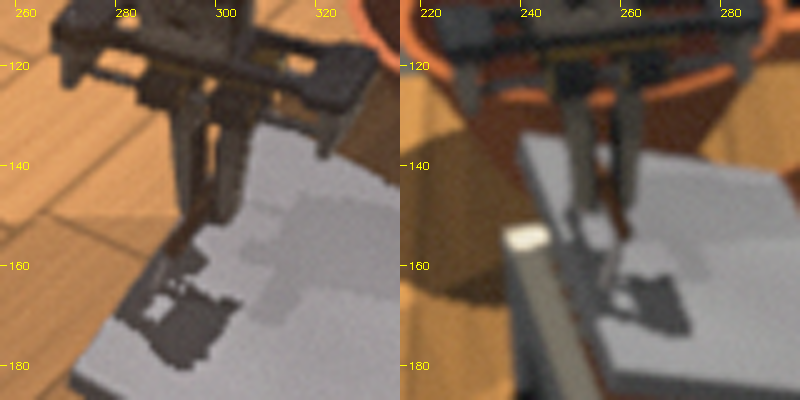

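>>> {"name": "apply_moves", "arguments": {"commands": [[0,0,0,0,0.045,-0.058,3],[0,0,0,0,0.094,-0.114,3],[0,0,0,0,0.146,-0.167,3],[0,0,0,0,0.201,-0.216,3],[0,0,0,0,0.259,-0.262,3],[0,0,0,0,0.32,-0.304,3],[0,0,0,0,0.383,-0.343,3],[0,0,0,0,0.448,-0.378,3],[0,0,0,0,0.515,-0.409,3],[0,0,0,0,0.584,-0.436,3]]}}

```text
time_s: 17.28
tool_pos: [505.3, 218.3, 269.6]
eef_rot: [-0.0, 0.639, 0.769, -0.001]
contact_force: [-8.8, -1.8, 7.9]
grip_width: 10.9
```

```bash
python3 go.py; python3 arc.py 0.9 1.45 10
```

```text
t 17.28 pos [505.3 218.3 269.6] phi 0.184 F [-8.8 -1.8  7.9] w 10.9 q [0.4  0.16 1.69 0.   1.29 0.22]
0.955 y 0.065 z -0.021
1.01 y 0.130 z -0.038
1.065 y 0.197 z -0.052
1.12 y 0.264 z -0.062
1.175 y 0.331 z -0.068
1.23 y 0.399 z -0.071
1.285 y 0.467 z -0.070
1.34 y 0.534 z -0.065
1.395 y 0.602 z -0.056
1.45 y 0.668 z -0.044
```

>>> {"name": "apply_moves", "arguments": {"commands": [[0,0,0,0,0.065,-0.021,3],[0,0,0,0,0.13,-0.038,3],[0,0,0,0,0.197,-0.052,3],[0,0,0,0,0.264,-0.062,3],[0,0,0,0,0.331,-0.068,3],[0,0,0,0,0.399,-0.071,3],[0,0,0,0,0.467,-0.07,3],[0,0,0,0,0.534,-0.065,3],[0,0,0,0,0.602,-0.056,3],[0,0,0,0,0.66,-0.045,3]]}}

```text
time_s: 18.12
tool_pos: [604.6, 236.7, 277.5]
eef_rot: [0.0, 0.639, 0.769, 0.0]
contact_force: [-3.8, 0.1, 5.9]
grip_width: 11.2
```

```bash
python3 go.py; python3 tip.py h3; cp pics/h3_side.png pics/h3s.png
```

```text
t 18.12 pos [604.6 236.7 277.5] phi 0.183 F [-3.8  0.1  5.9] w 11.2 q [ 0.37  0.32  1.47 -0.    1.35  0.19]
[604.55356166 236.66375438 277.53811096] 11.172318946833066
scene [356.11938757 154.00362209] [array([351.4, 152.7]), array([360.8, 155.3])]
side [314.26474352 129.01665996] [array([309.8, 129.6]), array([318.7, 128.5])]
```

View pics/h3_2.png

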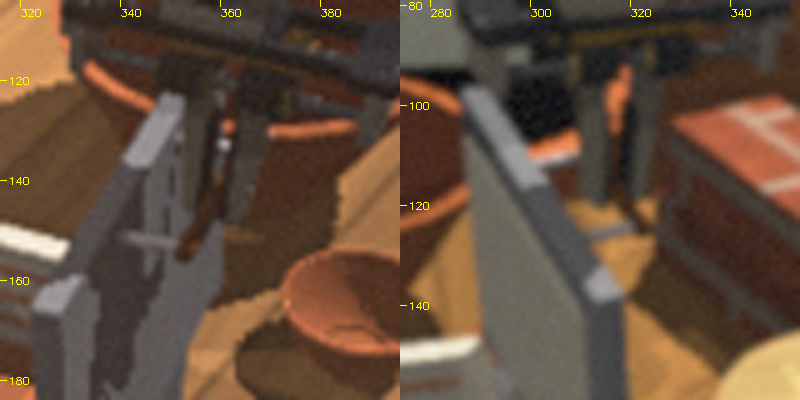

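View pics/h3_side.png

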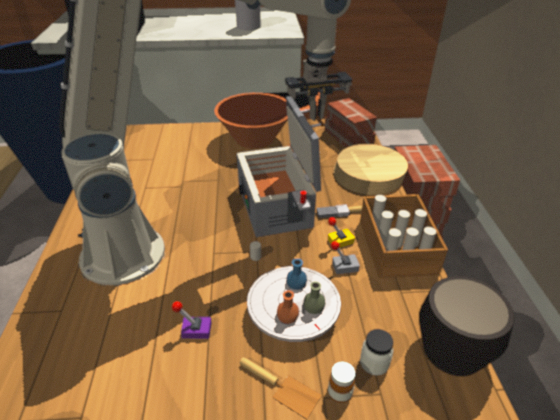

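>>> {"name": "apply_moves", "arguments": {"commands": [[0,0,0,0,0,0,28],[0,0,0,0,0,0,28],[0,0,0,0,0,0,28],[0,0,0,0,0,0,28],[0,0,0,0,0,0,28],[0,0,0,0,0,-0.1,28],[0,0,0,0,0,-0.25,28],[0,0,0,0,0,-0.45,28],[0,0,0,0,0,-0.65,28],[0,0,0,0,0,-0.8,28]]}}

```text
time_s: 19.05
tool_pos: [605.7, 236.9, 399.8]
eef_rot: [0.002, 0.639, 0.769, 0.002]
contact_force: [0.7, -0.1, -0.1]
grip_width: 25.8
```

```bash
python3 tip.py h4; python3 go.py 510 -100 390 1.754
```

```text
[605.71414619 236.92009983 399.81286478] 25.827087783643268
scene [361.5732423  119.35191103] [array([354. , 117.5]), array([369.2, 121.2])]
side [316.81873685  92.17366171] [array([309.8,  93. ]), array([323.8,  91.4])]
t 19.15 pos [607.  237.4 402. ] phi 0.183 F [ 0.1 -0.6 -0.6] w 25.5 q [ 0.37  0.27  1.27 -0.    1.59  0.19]
turn [ 0.0029  0.0022 -0.5   ] shift [-2.094  -1.0465  0.0664]
```

View pics/h4_scene.png

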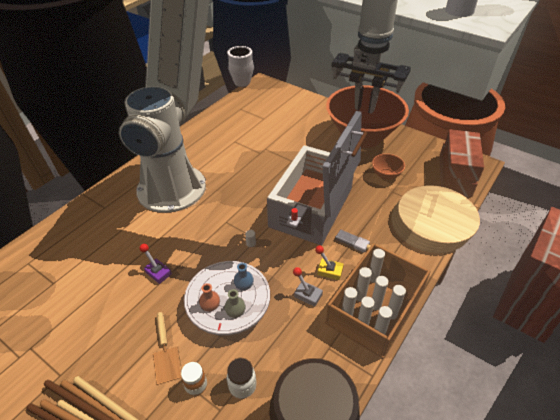

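View pics/h4_side.png

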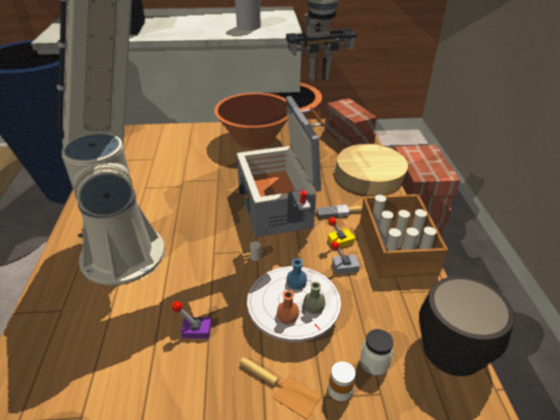

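>>> {"name": "apply_moves", "arguments": {"commands": [[0,0,-0.039,-0.2,-0.1,0,50],[0,0,-0.078,-0.4,-0.2,0,50],[0,0,-0.117,-0.6,-0.3,0,50],[0,0,-0.156,-0.8,-0.4,0,50],[0,0,-0.195,-1,-0.5,0,50],[0,0,-0.234,-1,-0.6,0,50],[0,0,-0.273,-1,-0.6,0,50],[0,0,-0.312,-1,-0.6,0,50],[0,0,-0.351,-1,-0.6,0,50],[0,0,-0.39,-1,-0.6,0,50]]}}

```text
time_s: 19.98
tool_pos: [545.3, 73.3, 399.8]
eef_rot: [0.004, 0.078, 0.997, 0.002]
contact_force: [0.2, -0.4, 0.5]
grip_width: 46.1
```

```bash
python3 go.py 500 -230 300 1.754
```

```text
t 19.98 pos [545.3  73.3 399.8] phi 1.414 F [ 0.2 -0.4  0.5] w 46.1 q [ 0.13  0.09  1.49  0.    1.55 -1.28]
turn [ 0.0009  0.0028 -0.1081] shift [-0.0112 -2.047   0.6568]
```

>>> {"name": "apply_moves", "arguments": {"commands": [[0,0.001,-0.035,0,-0.2,0,50],[0,0.002,-0.07,0,-0.4,0,50],[0,0.003,-0.108,0,-0.6,0.1,50],[0.001,0.003,-0.108,0,-0.8,0.2,50],[0.001,0.003,-0.108,-0.01,-1,0.3,50],[0.001,0.003,-0.108,-0.01,-1,0.4,50],[0.001,0.003,-0.108,-0.01,-1,0.4,50],[0.001,0.003,-0.108,-0.01,-1,0.4,50],[0.001,0.003,-0.108,-0.01,-1,0.4,50],[0.001,0.003,-0.108,-0.01,-1,0.4,50]]}}

```text
time_s: 20.82
tool_pos: [524.5, -74.2, 340.1]
eef_rot: [0.0, -0.092, 0.996, -0.0]
contact_force: [-0.7, -1.1, 0.1]
grip_width: 45.8
```

```bash
python3 go.py 500 -230 300 1.754
```

```text
t 20.82 pos [524.5 -74.2 340.1] phi 1.755 F [-0.7 -1.1  0.1] w 45.8 q [-0.14  0.08  1.63 -0.    1.43 -1.9 ]
turn [-0.0001  0.0002  0.0002] shift [ 0.3507 -0.9909  0.2677]
```

>>> {"name": "apply_moves", "arguments": {"commands": [[0,0,0,0.1,-0.2,0.06,50],[0,0,0,0.17,-0.4,0.12,50],[0,0,0,0.25,-0.6,0.18,50],[0,0,0,0.3,-0.8,0.22,50],[0,0,0,0.35,-0.99,0.27,50],[0,0,0,0.35,-0.99,0.27,50],[0,0,0,0.35,-0.99,0.27,50],[0,0,0,0.35,-0.99,0.27,50],[0,0,0,0.35,-0.99,0.27,50],[0,0,0,0.35,-0.99,0.27,50]]}}

```text
time_s: 21.65
tool_pos: [500.6, -228.7, 300.3]
eef_rot: [0.001, -0.093, 0.996, -0.0]
contact_force: [-0.4, 0.4, -0.1]
grip_width: 46.1
```

```bash
python3 go.py; python3 wp.py w7
python3 - <<'E'
from h import *
import pickle
P,p,R=pickle.load(open('w7.pkl','rb'))
for x in [(476,-307,131),(510,-200,131),(546,-283,131)]: print(proj(P,np.array(x)))
E
```

```text
t 21.65 pos [ 500.6 -228.7  300.3] phi 1.756 F [-0.4  0.4 -0.1] w 46.1 q [-0.43  0.14  1.65  0.    1.35 -2.19]
[(-50, array([280.3, 269.2])), (-32, array([280.2, 255.7])), (0, array([280.2, 237.1])), (50, array([280.2, 216.9])), (100, array([280.1, 202.9]))]
[216.8577329  155.87013928]
[302.54321582 201.28820674]
[228.71671764 217.53155828]
```

View pics/w7.png

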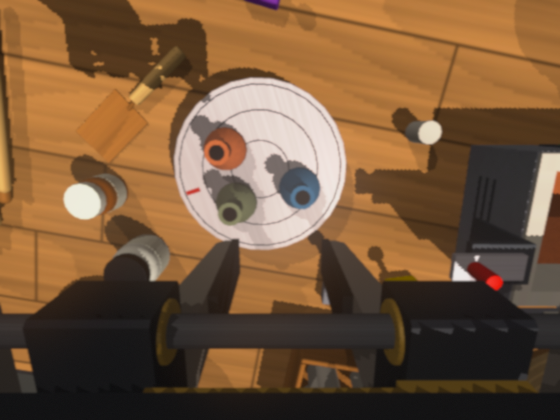

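```bash
python3 - <<'E'
from h import *
import pickle
P,p,R=pickle.load(open('w7.pkl','rb'))
for n,uv,e in [('t',(217,151),(476,-307)),('b',(302,197),(510,-200)),('g',(231,212),(546,-283))]: print(n,atz(P,uv,131)[:2].round(1),e)
print('wheel',atz(P,(260.5,163),55))
E
crop(){ python3 -c "
from h import crop;crop('pics/w7.png','pics/w7c.png',170,70,350,250,4)"; }; crop; python3 go.py 508 -200 160 1.754
```

```text
t [ 470.5 -307.6] (476, -307)
b [ 505.  -201.7] (510, -200)
g [ 538.7 -281.3] (546, -283)
wheel [ 483.77088436 -259.60969542   55.        ]
t 21.7 pos [ 500.5 -228.8  300.2] phi 1.756 F [-0.1 -0.  -0.5] w 46.0 q [-0.43  0.14  1.65  0.    1.35 -2.19]
turn [-0.0002  0.0004  0.0007] shift [-0.0833  0.1803  0.9345]
```

View pics/w7c.png

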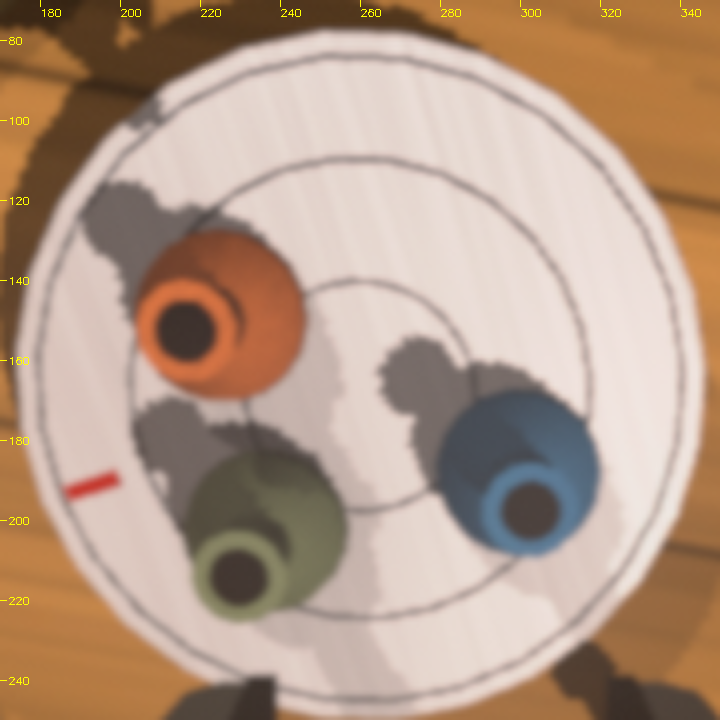

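>>> {"name": "apply_moves", "arguments": {"commands": [[0,0,0,-0.03,0.06,0.15,50],[0,0,0,-0.06,0.12,0.3,50],[0,0,0,-0.08,0.178,0.5,50],[0,0,0,-0.08,0.178,0.7,50],[0,0,0,-0.08,0.178,0.85,50],[0,0,0,-0.08,0.178,0.93,50],[0,0,0,-0.08,0.178,0.97,50],[0,0,0,-0.08,0.178,0.97,50],[0,0,0,-0.08,0.178,0.97,50],[0,0,0,-0.08,0.178,0.97,50]]}}

```text
time_s: 22.53
tool_pos: [508.5, -200.6, 155.9]
eef_rot: [0.002, -0.093, 0.996, -0.001]
contact_force: [-0.1, -0.8, 0.5]
grip_width: 45.9
```

```bash
python3 go.py; python3 wp.py w8;  python3 tip.py v1
```

```text
t 22.53 pos [ 508.5 -200.6  155.9] phi 1.757 F [-0.1 -0.8  0.5] w 45.9 q [-0.38  0.26  1.83  0.    1.05 -2.14]
[(-50, array([280.3, 269.1])), (-32, array([280.3, 255.6])), (0, array([280.2, 237.1])), (50, array([280.2, 216.8])), (100, array([280.2, 202.8]))]
[ 508.51397809 -200.65525155  155.96632754] 45.953445203410425
scene [240.72505836 260.4001427 ] [array([235. , 269.1]), array([246.3, 252. ])]
side [297.42903655 255.32340727] [array([301.1, 264. ]), array([293.9, 247. ])]
```

View pics/w8.png

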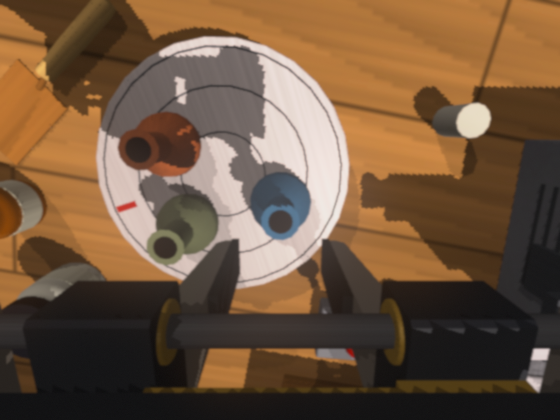

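View pics/v1_2.png

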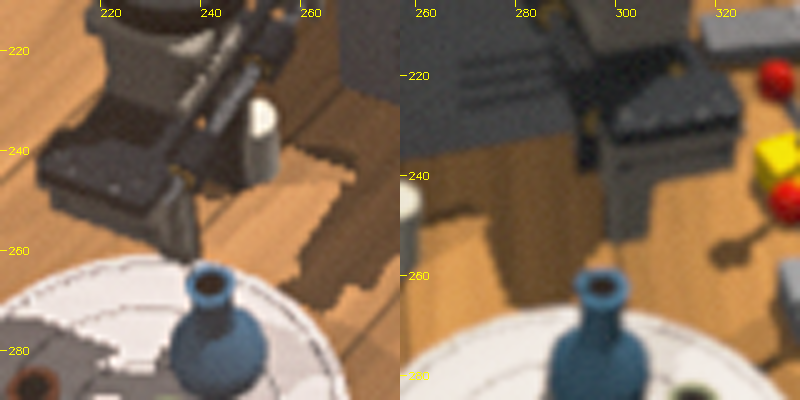

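>>> {"name": "apply_moves", "arguments": {"commands": [[0,0,0,0.01,0,0.08,50],[0,0,0,0.01,0,0.18,50],[0,0,0,0.01,0,0.3,50],[0,0,0,0.01,0,0.4,50],[0,0,0,0.01,0,0.5,50],[0,0,0,0.01,0,0.57,50],[0,0,0,0.01,0,0.61,50],[0,0,0,0.01,0,0.61,50],[0,0,0,0.01,0,0.61,15],[0,0,0,0.01,0,0.61,15]]}}

```text
time_s: 23.52
tool_pos: [507.7, -201.3, 65.0]
eef_rot: [0.002, -0.093, 0.996, -0.001]
contact_force: [0.1, -0.1, 0.7]
grip_width: 34.8
```

>>> {"name": "apply_moves", "arguments": {"commands": [[0,0,0,0,0,0,15],[0,0,0,0,0,0,15],[0,0,0,0,0,0,15],[0,0,0,0,0,0,15],[0,0,0,0,0,0,15],[0,0,0,0,0,0,15],[0,0,0,0,0,0,15],[0,0,0,0,0,0,15],[0,0,0,0,0,-0.03,15],[0,0,0,0,0,-0.06,15]]}}

```text
time_s: 24.35
tool_pos: [507.0, -201.1, 73.9]
eef_rot: [0.001, -0.093, 0.996, -0.001]
contact_force: [-0.1, 0.3, -1.3]
grip_width: 25.1
```

```bash
python3 go.py; python3 tip.py v2
```

```text
t 24.35 pos [ 507.  -201.1   73.9] phi 1.756 F [-0.1  0.3 -1.3] w 25.1 q [-0.38  0.36  1.9  -0.    0.88 -2.14]
[ 507.04600004 -201.13770505   73.87581725] 25.125726912327654
scene [242.29812    278.08759902] [array([238.6, 283.8]), array([245.9, 272.5])]
side [295.95749276 277.97653826] [array([298.3, 283.9]), array([293.7, 272.2])]
```

View pics/v2_2.png

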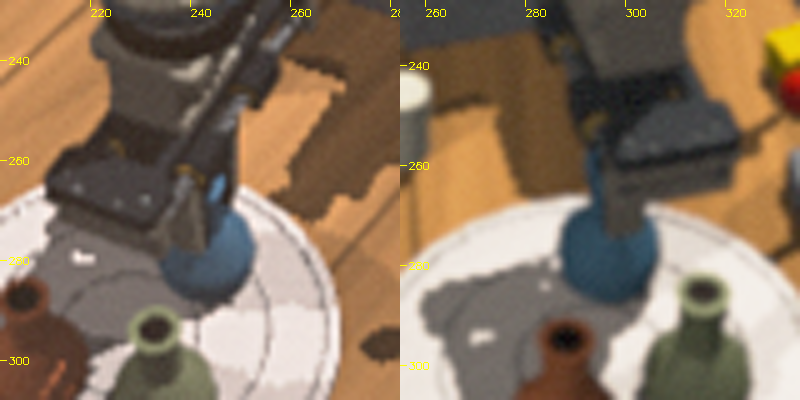

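>>> {"name": "apply_moves", "arguments": {"commands": [[0,0,0,0,0,-0.1,15],[0,0,0,0,0,-0.25,15],[0,0,0,0,0,-0.45,15],[0,0,0,0,0,-0.65,15],[0,0,0,0,0.1,-0.85,15],[0,0,0,0,0.25,-1,15],[0,0,0,0,0.45,-1,15],[0,0,0,0,0.65,-1,15],[0,0,0,0,0.85,-1,15],[0,0,0,0,1,-1,15]]}}

```text
time_s: 25.28
tool_pos: [478.5, -52.0, 224.2]
eef_rot: [0.002, -0.093, 0.996, -0.001]
contact_force: [-0.2, 0.3, -2.2]
grip_width: 25.1
```

```bash
python3 go.py 453.9 275.3 240 1.754
```

```text
t 25.28 pos [478.5 -52.  224.2] phi 1.756 F [-0.2  0.3 -2.2] w 25.1 q [-0.11  0.08  1.88 -0.    1.17 -1.87]
turn [-0.0007  0.0013  0.0007] shift [-0.2418  2.1746 -0.1096]
```

>>> {"name": "apply_moves", "arguments": {"commands": [[0,0,0,-0.03,0.15,-0.05,15],[0,0,0,-0.06,0.35,-0.1,15],[0,0,0,-0.1,0.55,-0.1,15],[0,0,0,-0.1,0.75,-0.1,15],[0,0,0,-0.1,0.95,-0.1,15],[0,0,0,-0.1,1,-0.1,15],[0,0,0,-0.1,1,-0.1,15],[0,0,0,-0.1,1,-0.1,15],[0,0,0,-0.1,1,-0.1,15],[0,0,0,-0.1,1,-0.1,15]]}}

```text
time_s: 26.12
tool_pos: [465.7, 97.1, 238.8]
eef_rot: [0.002, -0.092, 0.996, -0.001]
contact_force: [0.2, 0.2, -0.9]
grip_width: 25.0
```

>>> {"name": "apply_moves", "arguments": {"commands": [[0,0,0,-0.03,0.15,0,15],[0,0,0,-0.06,0.35,0,15],[0,0,0,-0.1,0.55,0,15],[0,0,0,-0.13,0.75,0,15],[0,0,0,-0.14,0.95,0,15],[0,0,0,-0.14,1,0,15],[0,0,0,-0.14,1,0,15],[0,0,0,-0.14,1,0,15],[0,0,0,-0.14,1,0,15],[0,0,0,-0.14,1,0,15]]}}

```text
time_s: 26.95
tool_pos: [459.1, 246.9, 238.5]
eef_rot: [0.002, -0.091, 0.996, -0.001]
contact_force: [-0.6, -0.0, -1.6]
grip_width: 24.8
```

```bash
python3 go.py 453.9 275.3 190 1.754; python3 wp.py w9
```

```text
t 26.95 pos [459.1 246.9 238.5] phi 1.753 F [-0.6 -0.  -1.6] w 24.8 q [ 0.49  0.13  1.79 -0.    1.22 -1.26]
turn [-0.001   0.0013 -0.0002] shift [0.0012 0.1935 0.3226]
[(-50, array([280.2, 269.1])), (-32, array([280.2, 255.6])), (0, array([280.2, 237.1])), (50, array([280.1, 216.8])), (100, array([280.1, 202.8]))]
```

View pics/w9.png

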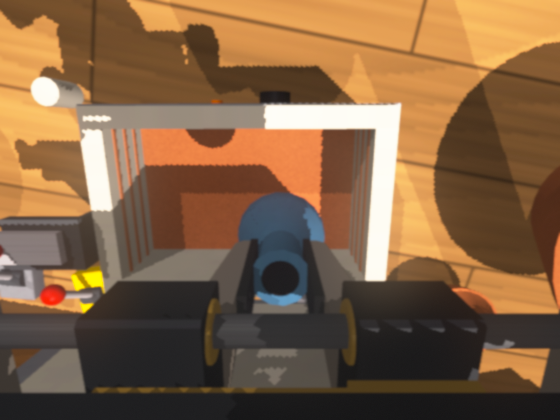

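Run:
```python
from h import *
import pickle
P,p,R=pickle.load(open('w9.pkl','rb'))
for uv,l in [((80,104),(-95,-145)),((400,104),(-95,145)),((113,129),(-75,-125)),((378,129),(-75,125))]:
    w=atz(P,uv,140);c,s=np.cos(.183),np.sin(.183)
    print(w.round(1),'centre est',(w[:2]-np.array([c*l[0]-s*l[1],s*l[0]+c*l[1]])).round(1))
```

```text
[402.9  54.8 140. ] centre est [469.9 214.7]
[351.  334.9 140. ] centre est [470.8 209.6]
[419.3  84.9 140. ] centre est [470.3 221.4]
[375.4 321.2 140. ] centre est [471.9 212. ]
```

>>> {"name": "apply_moves", "arguments": {"commands": [[0,0.001,0,0,0.1,0,15],[0,0.001,0,0,0.18,0.05,15],[-0.001,0.001,0,0,0.19,0.15,15],[-0.001,0.001,0,0,0.19,0.3,15],[-0.001,0.001,0,0,0.19,0.45,15],[-0.001,0.001,0,0,0.19,0.6,15],[-0.001,0.001,0,0,0.19,0.75,15],[-0.001,0.001,0,0,0.19,0.88,15],[-0.001,0.001,0,0,0.19,0.98,15],[-0.001,0.001,0,0,0.19,1,15]]}}

```text
time_s: 27.83
tool_pos: [452.9, 273.7, 85.6]
eef_rot: [-0.001, -0.091, 0.996, -0.001]
contact_force: [-0.7, -0.4, -2.3]
grip_width: 25.1
```

```bash
python3 go.py 453.9 275.3 66 1.754; python3 tip.py p1
```

```text
t 27.83 pos [452.9 273.7  85.6] phi 1.753 F [-0.7 -0.4 -2.3] w 25.1 q [ 0.54  0.32  1.92 -0.    0.9  -1.21]
turn [-0.0004 -0.0009 -0.0002] shift [-0.0087  0.0098  0.1304]
[452.92678381 273.65895185  85.56498682] 25.10557295406415
scene [316.29120855 176.21733398] [array([313.9, 180. ]), array([318.6, 172.5])]
side [266.20173852 175.15338432] [array([267.7, 178.6]), array([264.8, 171.8])]
```

View pics/p1_2.png

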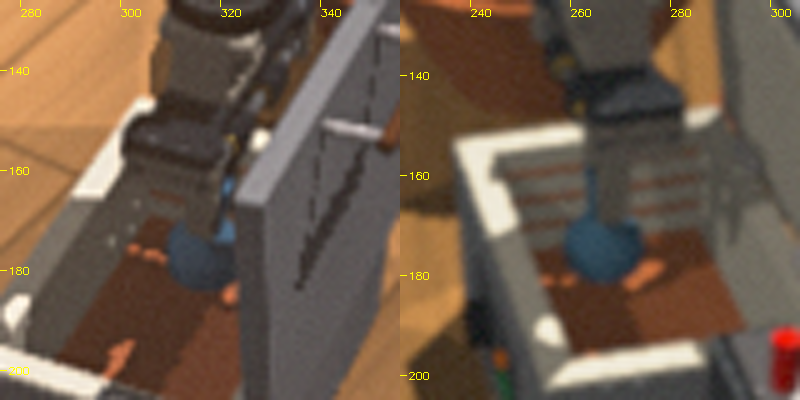

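Lower the last ~19 mm slowly, then release.

>>> {"name": "apply_moves", "arguments": {"commands": [[0,0,0,0,0,0.03,15],[0,0,0,0,0,0.06,15],[0,0,0,0,0,0.09,15],[0,0,0,0,0,0.105,15],[0,0,0,0,0,0.115,15],[0,0,0,0,0,0.125,15],[0,0,0,0,0,0.13,15],[0,0,0,0,0,0.133,15],[0,0,0,0,0,0.133,15],[0,0,0,0,0,0.133,15]]}}

```text
time_s: 28.77
tool_pos: [454.2, 274.4, 67.9]
eef_rot: [-0.0, -0.091, 0.996, -0.0]
contact_force: [0.2, 0.1, -1.3]
grip_width: 24.8
```

>>> {"name": "apply_moves", "arguments": {"commands": [[0,0,0,0,0,0.005,15],[0,0,0,0,0,0.01,15],[0,0,0,0,0,0.015,15],[0,0,0,0,0,0.02,15],[0,0,0,0,0,0.02,15],[0,0,0,0,0,0.02,15],[0,0,0,0,0,0.02,15],[0,0,0,0,0,0.02,15],[0,0,0,0,0,0.02,15],[0,0,0,0,0,0.02,15]]}}

```text
time_s: 29.6
tool_pos: [454.5, 274.8, 65.6]
eef_rot: [0.0, -0.091, 0.996, 0.0]
contact_force: [-2.1, -0.0, 7.8]
grip_width: 25.0
```

Contact (7.8 N). Release and rise.

>>> {"name": "apply_moves", "arguments": {"commands": [[0,0,0,0,0,0,40],[0,0,0,0,0,0,45],[0,0,0,0,0,0,45],[0,0,0,0,0,0,45],[0,0,0,0,0,-0.1,45],[0,0,0,0,0,-0.25,45],[0,0,0,0,0,-0.45,45],[0,0,0,0,0,-0.65,45],[0,0,0,0,0,-0.85,45],[0,0,0,0,0,-1,45]]}}

```text
time_s: 30.43
tool_pos: [454.9, 275.1, 218.1]
eef_rot: [0.001, -0.091, 0.996, 0.0]
contact_force: [0.5, -0.1, -0.5]
grip_width: 41.3
```

```bash
python3 go.py 500 -230 250 1.754; python3 wp.py w10
```

```text
t 30.43 pos [454.9 275.1 218.1] phi 1.753 F [ 0.5 -0.1 -0.5] w 41.3 q [ 0.54  0.17  1.79  0.    1.18 -1.21]
turn [ 0.0002  0.0006 -0.0002] shift [ 0.3148 -3.3655 -0.2161]
[(-50, array([280.3, 269.2])), (-32, array([280.2, 255.7])), (0, array([280.2, 237.1])), (50, array([280.2, 216.9])), (100, array([280.1, 202.9]))]
```

View pics/w10.png

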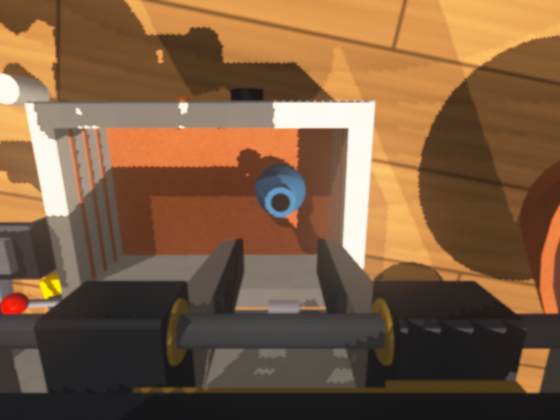

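>>> {"name": "apply_moves", "arguments": {"commands": [[0,0,0,0.02,-0.15,-0.1,50],[0,0,0,0.04,-0.35,-0.21,50],[0,0,0,0.06,-0.55,-0.21,50],[0,0,0,0.08,-0.8,-0.21,50],[0,0,0,0.09,-1,-0.21,50],[0,0,0,0.1,-1,-0.21,50],[0,0,0,0.1,-1,-0.21,50],[0,0,0,0.1,-1,-0.21,50],[0,0,0,0.1,-1,-0.21,50],[0,0,0,0.1,-1,-0.21,50]]}}

```text
time_s: 31.32
tool_pos: [469.0, 126.8, 252.7]
eef_rot: [0.003, -0.092, 0.996, 0.002]
contact_force: [0.6, -0.9, -0.6]
grip_width: 46.0
```

>>> {"name": "apply_moves", "arguments": {"commands": [[0,0,0,0.02,-0.25,0,50],[0,0,0,0.04,-0.5,0,50],[0,0,0,0.06,-0.75,0,50],[0,0,0,0.08,-1,0,50],[0,0,0,0.1,-1,0,50],[0,0,0,0.1,-1,0,50],[0,0,0,0.1,-1,0,50],[0,0,0,0.1,-1,0,50],[0,0,0,0.1,-1,0,50],[0,0,0,0.1,-1,0,50]]}}

```text
time_s: 32.15
tool_pos: [481.7, -22.2, 252.2]
eef_rot: [0.003, -0.093, 0.996, 0.002]
contact_force: [0.2, 0.7, -0.3]
grip_width: 45.8
```

>>> {"name": "apply_moves", "arguments": {"commands": [[0,0,0,0.02,-0.25,0,50],[0,0,0,0.04,-0.5,0,50],[0,0,0,0.06,-0.75,0,50],[0,0,0,0.08,-1,0,50],[0,0,0,0.1,-1,0,50],[0,0,0,0.1,-1,0,50],[0,0,0,0.1,-1,0,50],[0,0,0,0.1,-1,0,50],[0,0,0,0.1,-1,0,50],[0,0,0,0.1,-1,0,50]]}}

```text
time_s: 32.98
tool_pos: [494.8, -171.2, 251.8]
eef_rot: [0.003, -0.094, 0.996, 0.002]
contact_force: [-0.1, 0.4, 0.8]
grip_width: 46.1
```

```bash
python3 go.py 540 -283 250 1.754; python3 wp.py w11;python3 tip.py q1; python3 -c "
from h import *
crop('pics/q1_scene.png','pics/q1s.png',180,240,300,340,5)
crop('pics/w11.png','pics/w11c.png',60,40,320,260,3)"
```

```text
t 32.98 pos [ 494.8 -171.2  251.8] phi 1.758 F [-0.1  0.4  0.8] w 46.1 q [-0.34  0.13  1.77  0.01  1.24 -2.1 ]
turn [0.001  0.0022 0.0013] shift [-0.1573 -0.7885  0.0107]
[(-50, array([280.3, 269.1])), (-32, array([280.2, 255.7])), (0, array([280.2, 237.1])), (50, array([280.2, 216.8])), (100, array([280.1, 202.9]))]
[ 494.78910729 -171.3907668   251.8109092 ] 46.26747940013662
scene [241.07062343 227.9223394 ] [array([235.1, 236.5]), array([246.8, 219.6])]
side [291.77858805 218.96899274] [array([295.5, 227.2]), array([288.2, 211.1])]
```

View pics/w11.png

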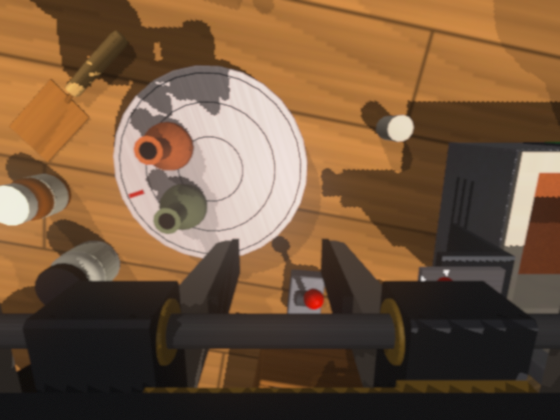

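View pics/q1s.png

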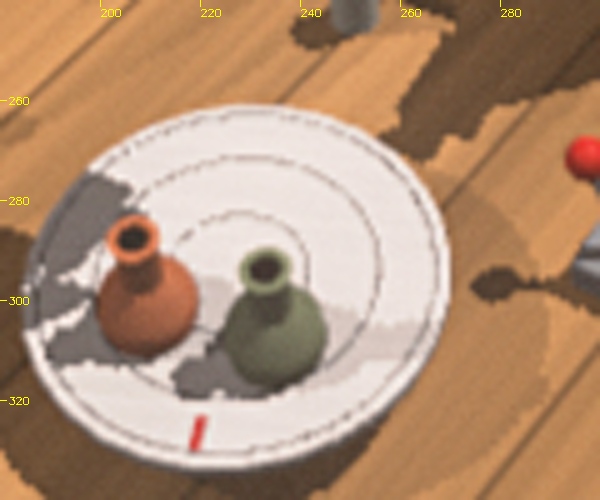

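```bash
python3 go.py 543 -282.5 150 1.754
```

```text
t 33.13 pos [ 494.7 -171.8  251.8] phi 1.757 F [-0.7  0.4  0.3] w 45.6 q [-0.34  0.13  1.77  0.01  1.24 -2.1 ]
turn [0.0009 0.0022 0.0011] shift [-0.1745 -0.7872  0.6773]
```

>>> {"name": "apply_moves", "arguments": {"commands": [[0,0,0,-0.05,-0.2,0,50],[0,0.001,0,-0.1,-0.4,0,50],[0.001,0.002,0.001,-0.15,-0.6,0.1,50],[0.001,0.002,0.001,-0.175,-0.787,0.25,50],[0.001,0.002,0.001,-0.175,-0.787,0.4,50],[0.001,0.002,0.001,-0.175,-0.787,0.55,50],[0.001,0.002,0.001,-0.175,-0.787,0.67,50],[0.001,0.002,0.001,-0.175,-0.787,0.67,50],[0.001,0.002,0.001,-0.175,-0.787,0.67,50],[0.001,0.002,0.001,-0.175,-0.787,0.67,50]]}}

```text
time_s: 33.97
tool_pos: [543.8, -282.6, 152.3]
eef_rot: [0.001, -0.092, 0.996, -0.0]
contact_force: [-0.2, -0.5, 0.3]
grip_width: 45.9
```

```bash
python3 go.py 543 -282.5 64 1.754; python3 wp.py w12
```

```text
t 33.97 pos [ 543.8 -282.6  152.3] phi 1.755 F [-0.2 -0.5  0.3] w 45.9 q [-0.48  0.36  1.69  0.    1.09 -2.24]
turn [-0.0003  0.0006  0.0002] shift [0.006  0.0023 0.5888]
[(-50, array([280.3, 269.1])), (-32, array([280.2, 255.6])), (0, array([280.2, 237.1])), (50, array([280.2, 216.8])), (100, array([280.1, 202.8]))]
```

View pics/w12.png

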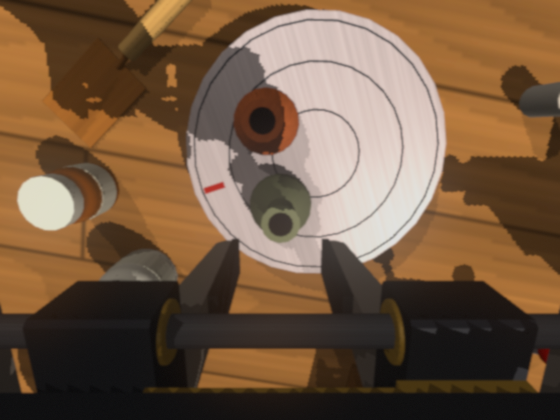

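>>> {"name": "apply_moves", "arguments": {"commands": [[0,0,0,0.01,0,0.08,50],[0,0,0,0.01,0,0.18,50],[0,0,0,0.01,0,0.3,50],[0,0,0,0.01,0,0.4,50],[0,0,0,0.01,0,0.48,50],[0,0,0,0.01,0,0.55,50],[0,0,0,0.01,0,0.585,50],[0,0,0,0.01,0,0.585,50],[0,0,0,0.01,0,0.585,15],[0,0,0,0.01,0,0.585,15]]}}

```text
time_s: 34.85
tool_pos: [543.4, -283.4, 65.7]
eef_rot: [0.002, -0.092, 0.996, -0.001]
contact_force: [0.1, -0.1, 0.3]
grip_width: 34.5
```

>>> {"name": "apply_moves", "arguments": {"commands": [[0,0,0,0,0,0,15],[0,0,0,0,0,0,15],[0,0,0,0,0,0,15],[0,0,0,0,0,0,15],[0,0,0,0,0,0,15],[0,0,0,0,0,-0.05,15],[0,0,0,0,0,-0.15,15],[0,0,0,0,0,-0.35,15],[0,0,0,0,0,-0.55,15],[0,0,0,0,0,-0.75,15]]}}

```text
time_s: 35.68
tool_pos: [542.4, -282.9, 179.4]
eef_rot: [0.001, -0.092, 0.996, -0.001]
contact_force: [0.2, 0.2, -2.6]
grip_width: 24.7
```

```bash
python3 tip.py v4; python3 go.py 467 207 240 1.754
```

```text
[ 542.36565196 -282.93008723  179.43837838] 24.70151254257716
scene [229.9419919  282.00836437] [array([225.7, 288.4]), array([234.1, 275.7])]
side [315.67230858 271.67695793] [array([318.6, 278.1]), array([312.9, 265.4])]
t 35.78 pos [ 545.7 -284.7  183.9] phi 1.755 F [ 0.1 -0.3 -0.7] w 25.1 q [-0.48  0.33  1.66  0.    1.14 -2.24]
turn [-0.0024  0.0031  0.0002] shift [-0.0872  3.3158 -0.3982]
```

View pics/v4_2.png

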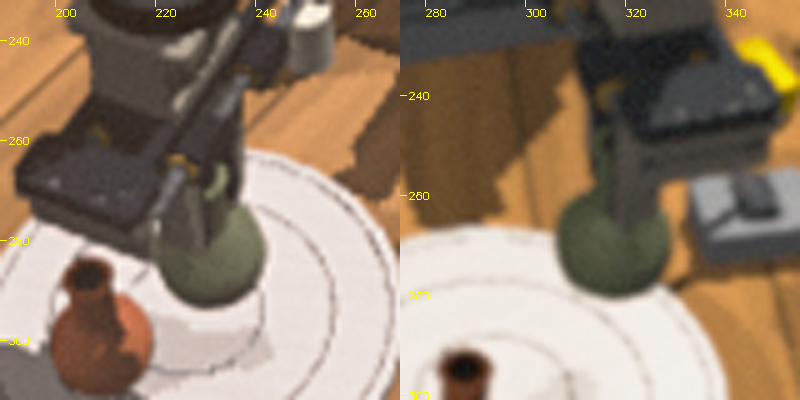

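>>> {"name": "apply_moves", "arguments": {"commands": [[-0.001,0.001,0,0,0.1,-0.1,15],[-0.002,0.003,0,0,0.25,-0.25,15],[-0.002,0.003,0,0.05,0.45,-0.4,15],[-0.002,0.003,0,0.1,0.7,-0.4,15],[-0.002,0.003,0,0.1,0.9,-0.4,15],[-0.002,0.003,0,0.1,1,-0.4,15],[-0.002,0.003,0,0.1,1,-0.4,15],[-0.002,0.003,0,0.1,1,-0.4,15],[-0.002,0.003,0,0.1,1,-0.4,15],[-0.002,0.003,0,0.1,1,-0.4,15]]}}

```text
time_s: 36.62
tool_pos: [503.0, -140.5, 242.2]
eef_rot: [-0.0, -0.091, 0.996, -0.001]
contact_force: [-0.4, 0.6, -1.7]
grip_width: 24.7
```

>>> {"name": "apply_moves", "arguments": {"commands": [[0,0,0,0,0.2,0,15],[0,0,0,0,0.4,0,15],[0,0,0,0,0.6,0,15],[0,0,0,0,0.8,0,15],[0,0,0,0,1,0,15],[0,0,0,0,1,0,15],[0,0,0,0,1,0,15],[0,0,0,0,1,0,15],[0,0,0,0,1,0,15],[0,0,0,0,1,0,15]]}}

```text
time_s: 37.45
tool_pos: [475.9, 5.8, 241.9]
eef_rot: [-0.0, -0.091, 0.996, -0.001]
contact_force: [0.2, -0.4, -1.2]
grip_width: 24.9
```

>>> {"name": "apply_moves", "arguments": {"commands": [[0,0,0,-0.03,0.2,0,15],[0,0,0,-0.07,0.4,0,15],[0,0,0,-0.1,0.6,0,15],[0,0,0,-0.13,0.8,0,15],[0,0,0,-0.16,1,0,15],[0,0,0,-0.16,1,0,15],[0,0,0,-0.16,1,0,15],[0,0,0,-0.16,1,0,15],[0,0,0,-0.16,1,0,15],[0,0,0,-0.16,1,0,15]]}}

```text
time_s: 38.28
tool_pos: [472.6, 156.5, 241.7]
eef_rot: [-0.0, -0.09, 0.996, -0.001]
contact_force: [-0.2, -0.0, -1.1]
grip_width: 24.6
```

```bash
python3 go.py 467 207 90 1.754; python3 wp.py w13
```

```text
t 38.28 pos [472.6 156.5 241.7] phi 1.751 F [-0.2 -0.  -1.1] w 24.6 q [ 0.32  0.1   1.83 -0.    1.22 -1.43]
turn [-0.0005 -0.0001 -0.001 ] shift [-0.0239  0.3398  1.0106]
[(-50, array([280.2, 269.1])), (-32, array([280.2, 255.6])), (0, array([280.2, 237.1])), (50, array([280.1, 216.8])), (100, array([280.1, 202.8]))]
```

View pics/w13.png

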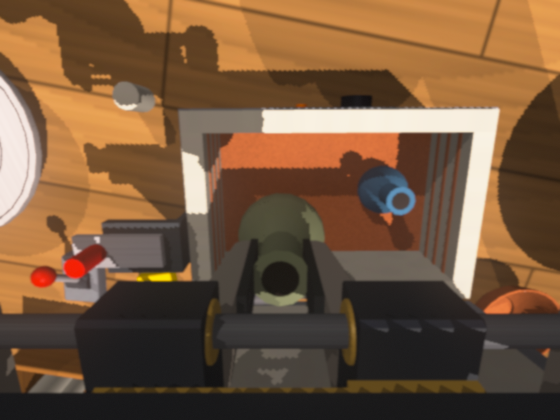

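>>> {"name": "apply_moves", "arguments": {"commands": [[0,0,0,-0.01,0.15,0,15],[0,0,0,-0.02,0.3,0.05,15],[0,0,0,-0.02,0.34,0.15,15],[0,0,0,-0.02,0.34,0.3,15],[0,0,0,-0.02,0.34,0.45,15],[0,0,0,-0.02,0.34,0.6,15],[0,0,0,-0.02,0.34,0.75,15],[0,0,0,-0.02,0.34,0.88,15],[0,0,0,-0.02,0.34,0.98,15],[0,0,0,-0.02,0.34,1,15]]}}

```text
time_s: 39.17
tool_pos: [465.0, 205.7, 89.3]
eef_rot: [-0.002, -0.089, 0.996, -0.001]
contact_force: [-1.2, 0.5, -2.1]
grip_width: 24.9
```

```bash
python3 go.py 467 207 66 1.754
```

```text
t 39.17 pos [465.  205.7  89.3] phi 1.75 F [-1.2  0.5 -2.1] w 24.9 q [ 0.41  0.29  1.96 -0.    0.9  -1.33]
turn [-0.0008 -0.0013 -0.0014] shift [-0.0152  0.0066  0.1554]
```

>>> {"name": "apply_moves", "arguments": {"commands": [[0,0,0,0,0,0.04,15],[0,0,0,0,0,0.08,15],[0,0,0,0,0,0.11,15],[0,0,0,0,0,0.13,15],[0,0,0,0,0,0.14,15],[0,0,0,0,0,0.15,15],[0,0,0,0,0,0.155,15],[0,0,0,0,0,0.16,15],[0,0,0,0,0,0.16,15],[0,0,0,0,0,0.16,15]]}}

```text
time_s: 40.0
tool_pos: [465.4, 206.1, 66.2]
eef_rot: [-0.001, -0.089, 0.996, -0.001]
contact_force: [-2.1, -0.2, 5.4]
grip_width: 25.0
```

>>> {"name": "apply_moves", "arguments": {"commands": [[0,0,0,0,0,0,40],[0,0,0,0,0,0,45],[0,0,0,0,0,0,45],[0,0,0,0,0,0,45],[0,0,0,0,0,-0.1,45],[0,0,0,0,0,-0.25,45],[0,0,0,0,0,-0.45,45],[0,0,0,0,0,-0.65,45],[0,0,0,0,0,-0.85,45],[0,0,0,0,0,-1,45]]}}

```text
time_s: 40.83
tool_pos: [466.3, 206.6, 218.7]
eef_rot: [-0.0, -0.089, 0.996, -0.001]
contact_force: [1.4, -0.4, 0.1]
grip_width: 41.2
```

```bash
python3 go.py 474 -307 250 1.754; python3 wp.py w14
```

```text
t 40.83 pos [466.3 206.6 218.7] phi 1.75 F [ 1.4 -0.4  0.1] w 41.2 q [ 0.42  0.14  1.83 -0.    1.18 -1.33]
turn [-0.0005 -0.0003 -0.0014] shift [ 0.5591 -3.3789 -0.2027]
[(-50, array([280.2, 269.1])), (-32, array([280.2, 255.6])), (0, array([280.2, 237. ])), (50, array([280.1, 216.8])), (100, array([280.1, 202.8]))]
```

View pics/w14.png

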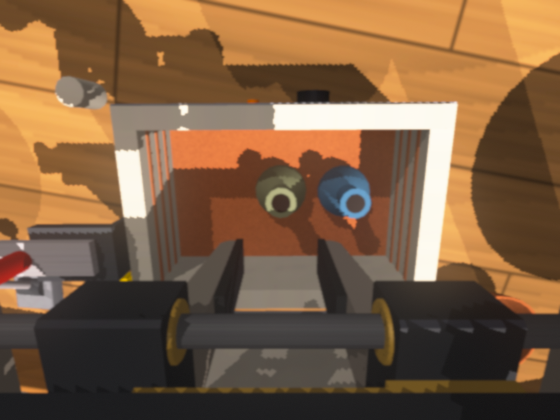

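Blue and green both stand upright in the chamber. Back for terracotta.

>>> {"name": "apply_moves", "arguments": {"commands": [[0,0,0,0.03,-0.15,-0.1,50],[0,0,0,0.06,-0.35,-0.2,50],[0,0,0,0.1,-0.6,-0.2,50],[0,0,0,0.14,-0.85,-0.2,50],[0,0,0,0.16,-1,-0.2,50],[0,0,0,0.16,-1,-0.2,50],[0,0,0,0.16,-1,-0.2,50],[0,0,0,0.16,-1,-0.2,50],[0,0,0,0.16,-1,-0.2,50],[0,0,0,0.16,-1,-0.2,50]]}}

```text
time_s: 41.72
tool_pos: [471.2, 56.6, 252.2]
eef_rot: [0.002, -0.09, 0.996, 0.0]
contact_force: [0.5, -1.0, -0.5]
grip_width: 46.3
```

>>> {"name": "apply_moves", "arguments": {"commands": [[0,0,0,0.03,-0.25,0,50],[0,0,0,0.06,-0.5,0,50],[0,0,0,0.1,-0.75,0,50],[0,0,0,0.16,-1,0,50],[0,0,0,0.2,-1,0,50],[0,0,0,0.2,-1,0,50],[0,0,0,0.2,-1,0,50],[0,0,0,0.2,-1,0,50],[0,0,0,0.2,-1,0,50],[0,0,0,0.2,-1,0,50]]}}

```text
time_s: 42.55
tool_pos: [468.9, -95.1, 252.2]
eef_rot: [0.002, -0.091, 0.996, 0.0]
contact_force: [-0.4, 0.3, -0.6]
grip_width: 45.8
```

>>> {"name": "apply_moves", "arguments": {"commands": [[0,0,0,0.03,-0.25,0,50],[0,0,0,0.06,-0.5,0,50],[0,0,0,0.1,-0.75,0,50],[0,0,0,0.16,-1,0,50],[0,0,0,0.2,-1,0,50],[0,0,0,0.2,-1,0,50],[0,0,0,0.2,-1,0,50],[0,0,0,0.2,-1,0,50],[0,0,0,0.2,-1,0,50],[0,0,0,0.2,-1,0,50]]}}

```text
time_s: 43.38
tool_pos: [467.0, -247.0, 252.2]
eef_rot: [0.002, -0.092, 0.996, 0.0]
contact_force: [0.4, 0.5, -0.3]
grip_width: 45.7
```

```bash
python3 go.py 474 -307 150 1.754; python3 wp.py w15
```

```text
t 43.38 pos [ 467.  -247.   252.2] phi 1.755 F [ 0.4  0.5 -0.3] w 45.7 q [-0.49  0.13  1.76  0.    1.25 -2.25]
turn [-0.      0.0014  0.0002] shift [ 0.0305 -0.4015  0.6814]
[(-50, array([280.2, 269.2])), (-32, array([280.2, 255.7])), (0, array([280.2, 237.1])), (50, array([280.1, 216.9])), (100, array([280.1, 202.9]))]
```

View pics/w15.png

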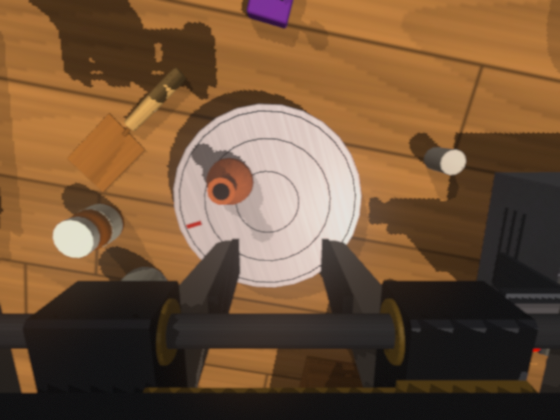

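```bash
python3 - <<'E'
from h import *
import pickle
P,p,R=pickle.load(open('w15.pkl','rb'))
print(proj(P,np.array([476,-307,131.])),atz(P,(222,190),131),atz(P,(222,195),131))
E
python3 go.py 474 -306.5 150 1.754
```

```text
[221.07968084 195.59665269] [ 470.03120292 -306.88111588  131.        ] [ 475.20620032 -306.15772523  131.        ]
t 43.43 pos [ 467.  -247.2  252.2] phi 1.755 F [ 0.   0.5 -0.4] w 46.0 q [-0.49  0.13  1.76  0.    1.25 -2.25]
turn [-0.      0.0014  0.0002] shift [ 0.0293 -0.3974  0.6814]
```

>>> {"name": "apply_moves", "arguments": {"commands": [[0,0,0,0.01,-0.1,0,50],[0,0.001,0,0.02,-0.2,0.05,50],[0,0.001,0,0.03,-0.3,0.12,50],[0,0.001,0,0.03,-0.397,0.25,50],[0,0.001,0,0.03,-0.397,0.4,50],[0,0.001,0,0.03,-0.397,0.55,50],[0,0.001,0,0.03,-0.397,0.67,50],[0,0.001,0,0.03,-0.397,0.67,50],[0,0.001,0,0.03,-0.397,0.67,50],[0,0.001,0,0.03,-0.397,0.67,50]]}}

```text
time_s: 44.27
tool_pos: [474.2, -307.5, 152.0]
eef_rot: [0.001, -0.091, 0.996, -0.0]
contact_force: [-0.0, -0.5, -0.1]
grip_width: 46.1
```

```bash
python3 go.py 474 -306.5 64 1.754; python3 wp.py w16
```

```text
t 44.27 pos [ 474.2 -307.5  152. ] phi 1.754 F [-0.  -0.5 -0.1] w 46.1 q [-0.58  0.29  1.79  0.    1.06 -2.33]
turn [-0.0002  0.0005 -0.    ] shift [0.0007 0.0067 0.587 ]
[(-50, array([280.2, 269.2])), (-32, array([280.2, 255.7])), (0, array([280.2, 237.1])), (50, array([280.1, 216.8])), (100, array([280.1, 202.9]))]
```

View pics/w16.png

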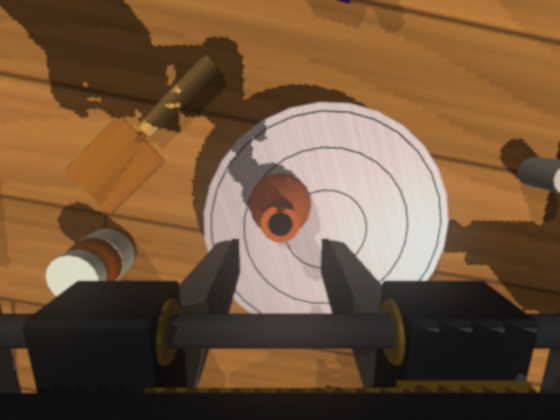

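>>> {"name": "apply_moves", "arguments": {"commands": [[0,0,0,0.01,0,0.08,50],[0,0,0,0.01,0,0.18,50],[0,0,0,0.01,0,0.3,50],[0,0,0,0.01,0,0.4,50],[0,0,0,0.01,0,0.48,50],[0,0,0,0.01,0,0.55,50],[0,0,0,0.01,0,0.585,50],[0,0,0,0.01,0,0.585,50],[0,0,0,0.01,0,0.585,15],[0,0,0,0.01,0,0.585,15]]}}

```text
time_s: 45.15
tool_pos: [473.7, -308.1, 65.5]
eef_rot: [0.002, -0.092, 0.996, -0.001]
contact_force: [-0.2, 0.1, -0.4]
grip_width: 34.8
```

>>> {"name": "apply_moves", "arguments": {"commands": [[0,0,0,0,0,0,15],[0,0,0,0,0,0,15],[0,0,0,0,0,0,15],[0,0,0,0,0,0,15],[0,0,0,0,0,0,15],[0,0,0,0,0,-0.05,15],[0,0,0,0,0,-0.15,15],[0,0,0,0,0,-0.35,15],[0,0,0,0,0,-0.55,15],[0,0,0,0,0,-0.75,15]]}}

```text
time_s: 45.98
tool_pos: [472.7, -307.7, 179.3]
eef_rot: [0.001, -0.092, 0.996, -0.001]
contact_force: [0.8, 0.3, -1.3]
grip_width: 24.7
```

```bash
python3 tip.py v5; python3 go.py 479 138 240 1.754
```

```text
[ 472.69200079 -307.65902195  179.2545015 ] 24.69686809000635
scene [202.82315331 275.58495914] [array([198.3, 281.9]), array([207.2, 269.5])]
side [287.21377194 280.98086191] [array([289.7, 287.7]), array([284.8, 274.4])]
t 46.08 pos [ 475.8 -309.7  183.3] phi 1.754 F [ 1.1 -0.5 -0.8] w 24.8 q [-0.58  0.25  1.76  0.    1.11 -2.33]
turn [-0.0024  0.0027  0.0001] shift [-0.5689  2.9278 -0.3956]
```

View pics/v5_2.png

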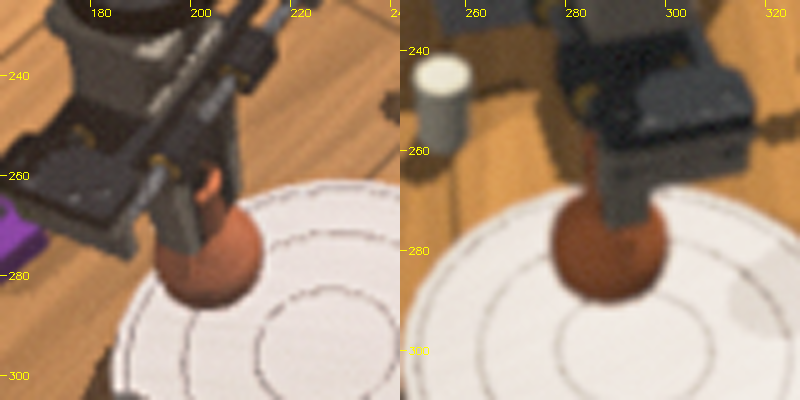

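>>> {"name": "apply_moves", "arguments": {"commands": [[-0.001,0.001,0,0,0.1,-0.1,15],[-0.002,0.003,0,0,0.25,-0.25,15],[-0.002,0.003,0,0,0.45,-0.4,15],[-0.002,0.003,0,0,0.7,-0.4,15],[-0.002,0.003,0,0,0.9,-0.4,15],[-0.002,0.003,0,0,1,-0.4,15],[-0.002,0.003,0,0,1,-0.4,15],[-0.002,0.003,0,0,1,-0.4,15],[-0.002,0.003,0,0,1,-0.4,15],[-0.002,0.003,0,0,1,-0.4,15]]}}

```text
time_s: 46.92
tool_pos: [448.0, -162.8, 241.8]
eef_rot: [-0.001, -0.091, 0.996, -0.001]
contact_force: [0.3, 0.2, -1.5]
grip_width: 24.6
```

>>> {"name": "apply_moves", "arguments": {"commands": [[0,0,0,-0.05,0.2,0,15],[0,0,0,-0.1,0.4,0,15],[0,0,0,-0.15,0.6,0,15],[0,0,0,-0.2,0.8,0,15],[0,0,0,-0.25,1,0,15],[0,0,0,-0.25,1,0,15],[0,0,0,-0.25,1,0,15],[0,0,0,-0.25,1,0,15],[0,0,0,-0.25,1,0,15],[0,0,0,-0.25,1,0,15]]}}

```text
time_s: 47.75
tool_pos: [457.7, -9.6, 241.5]
eef_rot: [-0.001, -0.09, 0.996, -0.001]
contact_force: [-0.5, -0.2, -2.9]
grip_width: 24.7
```

```bash
python3 go.py 479 138 90 1.754
```

```text
t 47.75 pos [457.7  -9.6 241.5] phi 1.752 F [-0.5 -0.2 -2.9] w 24.7 q [-0.02  0.03  1.9  -0.    1.22 -1.77]
turn [-0.0005 -0.0005 -0.0007] shift [-0.3187  0.9441  1.0079]
```

>>> {"name": "apply_moves", "arguments": {"commands": [[0,0,0,-0.06,0.2,0,15],[0,0,0,-0.13,0.4,0,15],[0,0,0,-0.2,0.6,0,15],[0,0,0,-0.26,0.8,0,15],[0,0,0,-0.32,0.944,0,15],[0,0,0,-0.32,0.944,0,15],[0,0,0,-0.32,0.944,0,15],[0,0,0,-0.32,0.944,0.1,15],[0,0,0,-0.32,0.944,0.2,15],[0,0,0,-0.32,0.944,0.3,15]]}}

```text
time_s: 48.58
tool_pos: [479.5, 136.5, 195.8]
eef_rot: [-0.0, -0.09, 0.996, -0.001]
contact_force: [0.6, -0.9, -2.0]
grip_width: 25.1
```

```bash
python3 go.py 479 138 67 1.754; python3 wp.py w17
```

```text
t 48.58 pos [479.5 136.5 195.8] phi 1.75 F [ 0.6 -0.9 -2. ] w 25.1 q [ 0.28  0.14  1.88 -0.    1.12 -1.47]
turn [-0.0006 -0.0004 -0.0012] shift [3.000e-04 1.190e-02 8.587e-01]
[(-50, array([280.2, 269.2])), (-32, array([280.2, 255.7])), (0, array([280.2, 237.1])), (50, array([280.1, 216.9])), (100, array([280.1, 202.9]))]
```

View pics/w17.png

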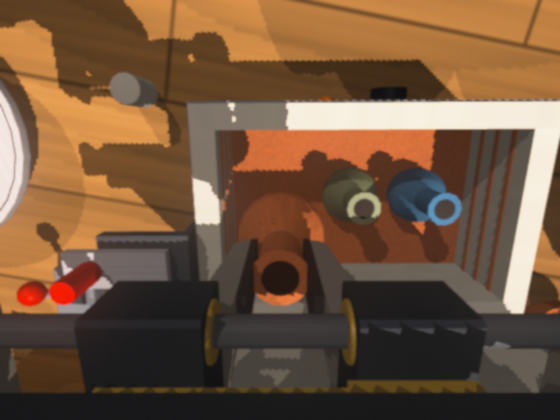

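>>> {"name": "apply_moves", "arguments": {"commands": [[0,0,0,0,0.01,0.12,15],[0,0,0,0,0.01,0.26,15],[0,0,0,0,0.01,0.4,15],[0,0,0,0,0.01,0.53,15],[0,0,0,0,0.01,0.65,15],[0,0,0,0,0.01,0.73,15],[0,0,0,0,0.01,0.79,15],[0,0,0,0,0.01,0.83,15],[0,0,0,0,0.01,0.84,15],[0,0,0,0,0.01,0.84,15]]}}

```text
time_s: 49.47
tool_pos: [477.0, 136.7, 67.1]
eef_rot: [-0.003, -0.089, 0.996, -0.001]
contact_force: [-0.1, 0.5, -1.4]
grip_width: 24.9
```

>>> {"name": "apply_moves", "arguments": {"commands": [[0,0,0,0,0,0.005,15],[0,0,0,0,0,0.01,15],[0,0,0,0,0,0.015,15],[0,0,0,0,0,0.02,15],[0,0,0,0,0,0.025,15],[0,0,0,0,0,0.025,15],[0,0,0,0,0,0.025,15],[0,0,0,0,0,0.025,15],[0,0,0,0,0,0.025,15],[0,0,0,0,0,0.025,15]]}}

```text
time_s: 50.3
tool_pos: [478.0, 137.2, 65.7]
eef_rot: [-0.001, -0.089, 0.996, -0.001]
contact_force: [-6.5, -1.6, 22.6]
grip_width: 25.1
```

>>> {"name": "apply_moves", "arguments": {"commands": [[0,0,0,0,0,-0.01,15],[0,0,0,0,0,-0.01,40],[0,0,0,0,0,-0.01,45],[0,0,0,0,0,-0.01,45],[0,0,0,0,0,-0.1,45],[0,0,0,0,0,-0.25,45],[0,0,0,0,0,-0.45,45],[0,0,0,0,0,-0.65,45],[0,0,0,0,0,-0.85,45],[0,0,0,0,0,-1,45]]}}

```text
time_s: 51.13
tool_pos: [478.8, 137.7, 217.9]
eef_rot: [-0.001, -0.089, 0.996, -0.001]
contact_force: [0.4, -0.5, -1.1]
grip_width: 41.1
```

```bash
python3 go.py 479 138 300 1.754; python3 wp.py w18
```

```text
t 51.13 pos [478.8 137.7 217.9] phi 1.75 F [ 0.4 -0.5 -1.1] w 41.1 q [ 0.28  0.12  1.85 -0.    1.17 -1.47]
turn [-0.0006 -0.0005 -0.0013] shift [-0.0007  0.0009 -0.5471]
[(-50, array([280.3, 269.1])), (-32, array([280.2, 255.7])), (0, array([280.2, 237.1])), (50, array([280.2, 216.8])), (100, array([280.1, 202.9]))]
```

View pics/w18.png

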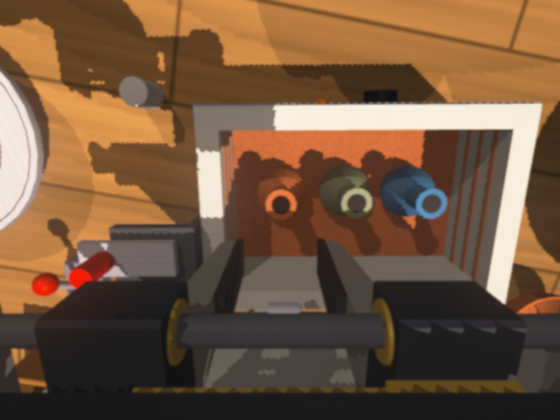

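>>> {"name": "apply_moves", "arguments": {"commands": [[0,0,0.03,0,0,-0.2,28],[0,0,0.07,0,0,-0.4,28],[0,0,0.11,0,0,-0.6,28],[0,0,0.15,0,0,-0.8,28],[0,0,0.19,0,0,-1,28],[0,0,0.23,0,0,-1,28],[0,0,0.27,0,0,-1,28],[0,0,0.31,0,0,-1,28],[0,0,0.35,0,0,-1,28],[0,0,0.39,0,0,-1,28]]}}

```text
time_s: 52.02
tool_pos: [480.3, 138.4, 371.1]
eef_rot: [0.002, 0.5, 0.866, 0.0]
contact_force: [-0.0, -0.1, -0.0]
grip_width: 25.9
```

```bash
python3 go.py 604.6 236.7 402 0.183
```

```text
t 52.02 pos [480.3 138.4 371.1] phi 0.524 F [-0.  -0.1 -0. ] w 25.9 q [ 0.28  0.02  1.63 -0.    1.49 -0.25]
turn [0.0009 0.0006 0.1087] shift [ 0.1521  1.0459 -0.2041]
```

>>> {"name": "apply_moves", "arguments": {"commands": [[0,0,0.035,0,0.1,-0.1,28],[0,0,0.07,0,0.2,-0.2,28],[0.001,0.001,0.109,0.05,0.4,-0.2,28],[0.001,0.001,0.109,0.1,0.6,-0.2,28],[0.001,0.001,0.109,0.15,0.8,-0.2,28],[0.001,0.001,0.109,0.15,1,-0.2,28],[0.001,0.001,0.109,0.15,1,-0.2,28],[0.001,0.001,0.109,0.15,1,-0.2,28],[0.001,0.001,0.109,0.15,1,-0.2,28],[0.001,0.001,0.109,0.15,1,-0.2,28]]}}

```text
time_s: 52.85
tool_pos: [598.0, 232.3, 401.5]
eef_rot: [-0.001, 0.64, 0.768, -0.0]
contact_force: [-0.5, -0.2, 0.7]
grip_width: 26.0
```

```bash
python3 go.py 604.6 236.7 330 0.183; python3 wp.py w19;python3 tip.py l1
```

```text
t 52.85 pos [598.  232.3 401.5] phi 0.182 F [-0.5 -0.2  0.7] w 26.0 q [0.37 0.26 1.29 0.   1.59 0.19]
turn [-0.0002 -0.0003 -0.0005] shift [0.0206 0.0486 0.4765]
[(-50, array([281.5, 267.4])), (-32, array([281.3, 254. ])), (0, array([281.1, 235.7])), (50, array([280.9, 215.7])), (100, array([280.7, 201.9]))]
[598.08672717 232.30512504 401.80814597] 25.798069339732184
scene [358.41149369 118.62212808] [array([350.9, 116.7]), array([366. , 120.5])]
side [314.52196486  92.24490851] [array([307.5,  93. ]), array([321.5,  91.5])]
```

View pics/w19.png

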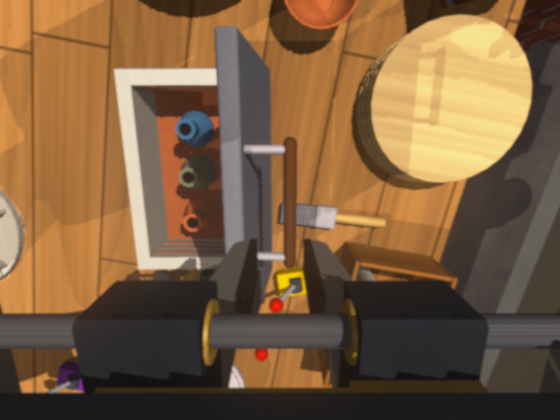

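View pics/l1_side.png

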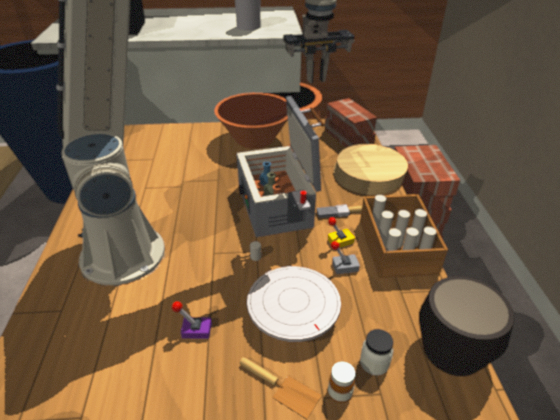

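>>> {"name": "apply_moves", "arguments": {"commands": [[0,0,0,0.02,0.05,0,28],[0,0,0,0.02,0.05,0,28],[0,0,0,0.02,0.05,0.1,28],[0,0,0,0.02,0.05,0.22,28],[0,0,0,0.02,0.05,0.35,28],[0,0,0,0.02,0.05,0.47,28],[0,0,0,0.02,0.05,0.5,28],[0,0,0,0.02,0.05,0.5,28],[0,0,0,0.02,0.05,0.5,28],[0,0,0,0.02,0.05,0.5,28]]}}

```text
time_s: 53.83
tool_pos: [605.8, 237.1, 328.6]
eef_rot: [0.0, 0.64, 0.768, 0.001]
contact_force: [1.1, 0.3, 0.2]
grip_width: 25.6
```

```bash
python3 go.py 604.6 236.7 277.5 0.183; python3 wp.py w20
```

```text
t 53.83 pos [605.8 237.1 328.6] phi 0.181 F [1.1 0.3 0.2] w 25.6 q [0.37 0.3  1.39 0.   1.45 0.19]
turn [ 0.0008 -0.0005 -0.0005] shift [-0.0016 -0.009   0.3408]
[(-50, array([281.5, 267.3])), (-32, array([281.4, 254. ])), (0, array([281.1, 235.7])), (50, array([280.9, 215.7])), (100, array([280.7, 201.9]))]
```

View pics/w20.png

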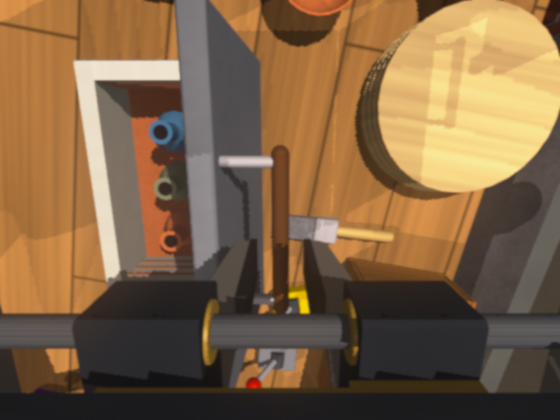

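Bar is centred (u≈281). Descend to grip height and close.

>>> {"name": "apply_moves", "arguments": {"commands": [[0,0,0,0,-0.005,0.08,28],[0,0,0,0,-0.005,0.16,28],[0,0,0,0,-0.005,0.24,28],[0,0,0,0,-0.005,0.31,28],[0,0,0,0,-0.005,0.34,28],[0,0,0,0,-0.005,0.34,28],[0,0,0,0,-0.005,0.34,3],[0,0,0,0,-0.005,0.34,3],[0,0,0,0,-0.005,0.34,3],[0,0,0,0,-0.005,0.34,3]]}}

```text
time_s: 54.72
tool_pos: [605.6, 237.2, 278.2]
eef_rot: [0.001, 0.64, 0.768, 0.002]
contact_force: [2.0, 0.4, -0.0]
grip_width: 11.0
```

```bash
python3 go.py; python3 arc.py 1.457 0.9 10; python3 arc.py 0.9 0.4 10; python3 arc.py 0.4 0 10
```

```text
t 54.72 pos [605.6 237.2 278.2] phi 0.181 F [ 2.   0.4 -0. ] w 11.0 q [0.37 0.32 1.47 0.   1.35 0.19]
1.401 y -0.067 z -0.013
1.346 y -0.136 z -0.022
1.29 y -0.204 z -0.027
1.234 y -0.273 z -0.029
1.179 y -0.341 z -0.026
1.123 y -0.410 z -0.020
1.067 y -0.478 z -0.010
1.011 y -0.545 z 0.004
0.956 y -0.611 z 0.021
0.9 y -0.677 z 0.042
0.85 y -0.058 z 0.022
0.8 y -0.114 z 0.047
0.75 y -0.169 z 0.075
0.7 y -0.223 z 0.105
0.65 y -0.275 z 0.138
0.6 y -0.325 z 0.174
0.55 y -0.374 z 0.212
0.5 y -0.420 z 0.252
0.45 y -0.465 z 0.295
0.4 y -0.507 z 0.340
0.36 y -0.032 z 0.037
0.32 y -0.063 z 0.076
0.28 y -0.092 z 0.116
0.24 y -0.119 z 0.157
0.2 y -0.145 z 0.199
0.16 y -0.169 z 0.242
0.12 y -0.192 z 0.286
0.08 y -0.212 z 0.331
0.04 y -0.231 z 0.376
0.0 y -0.248 z 0.423
```

>>> {"name": "apply_moves", "arguments": {"commands": [[0,0,0,0,-0.067,-0.013,3],[0,0,0,0,-0.136,-0.022,3],[0,0,0,0,-0.204,-0.027,3],[0,0,0,0,-0.273,-0.029,3],[0,0,0,0,-0.341,-0.026,3],[0,0,0,0,-0.41,-0.02,3],[0,0,0,0,-0.478,-0.01,3],[0,0,0,0,-0.545,0.004,3],[0,0,0,0,-0.611,0.021,3],[0,0,0,0,-0.677,0.042,3]]}}

```text
time_s: 55.55
tool_pos: [504.5, 218.5, 271.3]
eef_rot: [0.001, 0.64, 0.768, 0.002]
contact_force: [3.6, -1.6, 2.3]
grip_width: 10.7
```

```bash
cat > lid.py <<'E'
from go import cur
import numpy as np
s,p,R=cur(); d=p-np.array([393.4,197.6,150.9]); t=d[0]*np.cos(.183)+d[1]*np.sin(.183)
h=-175+t; v=60+d[2]; print('lid est',np.arctan2(v,-h)-.330,'r',np.hypot(h,v),p.round(1),np.round(s['contact_force'],1),round(s['grip_width'],1))
a0=np.arctan2(v,-h)-.330
import sys
a1=float(sys.argv[1])
P=lambda t:185*np.array([-np.cos(t+.33),np.sin(t+.33)])
for k in range(1,11):
    q=P(a0+(a1-a0)*k/10)-np.array([h,v]); print('y %.3f z %.3f'%(q[0]/150,-q[1]/150))
E
python3 lid.py 0.4
```

```text
lid est 0.9101328016740324 r 190.68712099189787 [504.5 218.5 271.3] [ 3.6 -1.6  2.3] 10.7
y -0.047 z 0.058
y -0.104 z 0.083
y -0.161 z 0.111
y -0.216 z 0.141
y -0.269 z 0.175
y -0.321 z 0.211
y -0.370 z 0.249
y -0.418 z 0.291
y -0.463 z 0.334
y -0.506 z 0.380
```

>>> {"name": "apply_moves", "arguments": {"commands": [[0,0,0,0,-0.058,0.022,3],[0,0,0,0,-0.114,0.047,3],[0,0,0,0,-0.169,0.075,3],[0,0,0,0,-0.223,0.105,3],[0,0,0,0,-0.275,0.138,3],[0,0,0,0,-0.325,0.174,3],[0,0,0,0,-0.374,0.212,3],[0,0,0,0,-0.42,0.252,3],[0,0,0,0,-0.465,0.295,3],[0,0,0,0,-0.507,0.34,3]]}}

```text
time_s: 56.38
tool_pos: [429.3, 204.9, 219.3]
eef_rot: [0.001, 0.64, 0.768, 0.002]
contact_force: [2.0, 1.7, 1.7]
grip_width: 10.7
```

```bash
python3 lid.py 0.05|head -1
```

```text
lid est 0.41806370355119743 r 188.83265954305512 [429.3 204.9 219.3] [2.  1.7 1.7] 10.7
```

Next to about 0.08 rad.

>>> {"name": "apply_moves", "arguments": {"commands": [[0,0,0,0,-0.032,0.037,3],[0,0,0,0,-0.063,0.076,3],[0,0,0,0,-0.092,0.116,3],[0,0,0,0,-0.119,0.157,3],[0,0,0,0,-0.145,0.199,3],[0,0,0,0,-0.169,0.242,3],[0,0,0,0,-0.192,0.286,3],[0,0,0,0,-0.212,0.331,3],[0,0,0,0,-0.212,0.331,3],[0,0,0,0,-0.212,0.331,3]]}}

```text
time_s: 57.22
tool_pos: [397.5, 199.1, 168.5]
eef_rot: [0.0, 0.64, 0.768, 0.001]
contact_force: [4.5, 2.8, -6.3]
grip_width: 11.5
```

```bash
python3 lid.py 0.0
```

```text
lid est 0.09646604106558931 r 187.47673346729303 [397.5 199.1 168.5] [ 4.5  2.8 -6.3] 11.5
y 0.010 z 0.018
y 0.005 z 0.029
y 0.001 z 0.040
y -0.004 z 0.051
y -0.008 z 0.062
y -0.013 z 0.073
y -0.017 z 0.084
y -0.021 z 0.095
y -0.025 z 0.106
y -0.029 z 0.117
```

>>> {"name": "apply_moves", "arguments": {"commands": [[0,0,0,0,-0.004,0.012,3],[0,0,0,0,-0.008,0.024,3],[0,0,0,0,-0.012,0.036,3],[0,0,0,0,-0.016,0.048,3],[0,0,0,0,-0.02,0.06,3],[0,0,0,0,-0.024,0.072,3],[0,0,0,0,-0.026,0.084,3],[0,0,0,0,-0.028,0.095,3],[0,0,0,0,-0.028,0.095,3],[0,0,0,0,-0.028,0.095,3]]}}

```text
time_s: 58.05
tool_pos: [393.4, 198.4, 156.1]
eef_rot: [0.0, 0.64, 0.768, 0.002]
contact_force: [-8.0, -3.3, 27.7]
grip_width: 11.4
```

```bash
python3 lid.py 0.0|head -1; python3 tip.py l2
```

```text
lid est 0.026806715549326288 r 186.63105486086116 [393.4 198.4 156.1] [-8.  -3.3 27.7] 11.4
[393.3719533  198.43038856 156.08721477] 11.389306605630779
scene [289.86273662 165.72130279] [array([285.8, 164.5]), array([293.9, 166.9])]
side [248.62541264 170.57099252] [array([244.1, 171.2]), array([253.1, 169.9])]
```

View pics/l2_2.png

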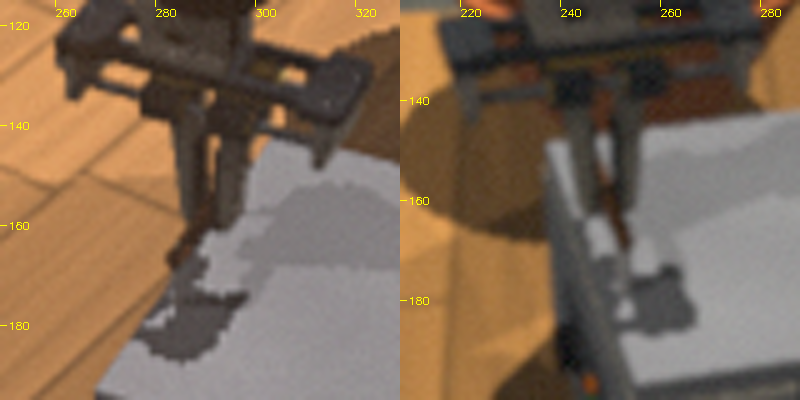

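>>> {"name": "apply_moves", "arguments": {"commands": [[0,0,0,0,0,0,40],[0,0,0,0,0,0,50],[0,0,0,0,0,0,50],[0,0,0,0,0,0,50],[0,0,0,0,0,0,50],[0,0,0,0,0,-0.15,50],[0,0,0,0,0,-0.35,50],[0,0,0,0,0,-0.6,50],[0,0,0,0,0,-0.8,50],[0,0,0,0,0,-0.95,50]]}}

```text
time_s: 58.98
tool_pos: [393.5, 198.3, 301.1]
eef_rot: [0.001, 0.64, 0.768, 0.002]
contact_force: [0.8, 0.3, -0.2]
grip_width: 46.1
```

```bash
python3 tip.py l3
python3 - <<'E'
from h import crop
import cv2,numpy as np
crop('pics/l3_scene.png','pics/x1.png',255,130,365,250,5)
crop('pics/l3_side.png','pics/x2.png',230,130,325,240,5)
E
python3 go.py 545 0 280 1.754
```

```text
[393.52090959 198.28107323 301.1179443 ] 46.06909596013285
scene [290.21725081 129.49492739] [array([280.8, 127. ]), array([299.8, 132.1])]
side [246.94627089 130.22946439] [array([236.5, 131.5]), array([257.3, 129. ])]
t 59.08 pos [394.9 199.  302.2] phi 0.182 F [ 0.3  0.9 -0.3] w 46.0 q [ 0.46 -0.05  1.85  0.    1.34  0.28]
turn [ 0.0013 -0.003   0.4995] shift [-1.486   0.7432  0.1489]
```

View pics/x1.png

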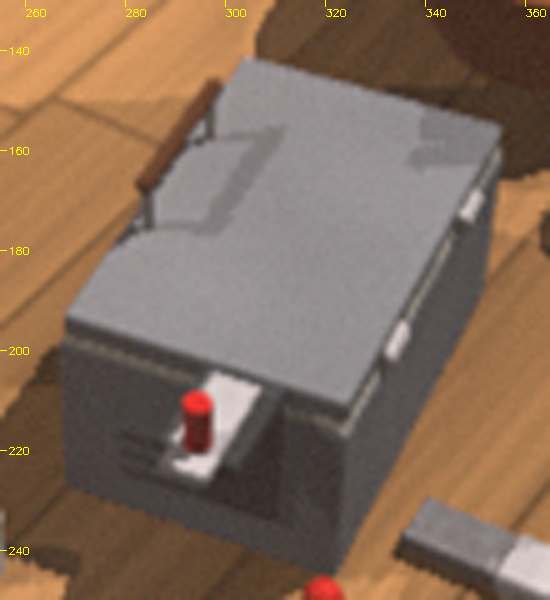

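View pics/x2.png

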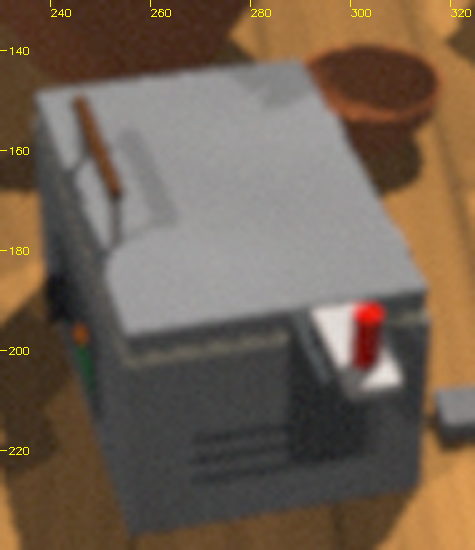

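>>> {"name": "apply_moves", "arguments": {"commands": [[0,0,-0.039,-0.15,0.08,0,50],[0,0,-0.078,-0.3,0.16,0,50],[0,0,-0.117,-0.45,0.24,0,50],[0,0,-0.156,-0.6,0.32,0,50],[0,0,-0.195,-0.8,0.4,0,50],[0,0,-0.234,-1,0.5,0,50],[0,0,-0.273,-1,0.6,0,50],[0,0,-0.312,-1,0.7,0,50],[0,0,-0.351,-1,0.74,0,50],[0,0,-0.39,-1,0.74,0,50]]}}

```text
time_s: 59.92
tool_pos: [531.8, 71.2, 300.6]
eef_rot: [0.003, 0.079, 0.997, 0.002]
contact_force: [0.1, 0.9, 0.8]
grip_width: 45.9
```

```bash
python3 go.py 543.3 -0.3 230 1.754 1
```

```text
t 59.92 pos [531.8  71.2 300.6] phi 1.412 F [0.1 0.9 0.8] w 45.9 q [ 0.13  0.11  1.68  0.    1.35 -1.29]
turn [ 0.0014  0.0018 -0.1088] shift [-0.1486 -0.461   0.4687]
```

>>> {"name": "apply_moves", "arguments": {"commands": [[0,0,-0.036,-0.05,-0.15,0,50],[0.001,0.001,-0.072,-0.1,-0.3,0,50],[0.001,0.002,-0.109,-0.149,-0.461,0.1,50],[0.001,0.002,-0.109,-0.149,-0.461,0.25,50],[0.001,0.002,-0.109,-0.149,-0.461,0.4,50],[0.001,0.002,-0.109,-0.149,-0.461,0.47,50],[0.001,0.002,-0.109,-0.149,-0.461,0.47,50],[0.001,0.002,-0.109,-0.149,-0.461,0.47,50],[0.001,0.002,-0.109,-0.149,-0.461,0.47,50],[0.001,0.002,-0.109,-0.149,-0.461,0.47,50]]}}

```text
time_s: 60.75
tool_pos: [544.1, -0.0, 231.0]
eef_rot: [0.001, -0.092, 0.996, 0.001]
contact_force: [-0.3, -0.6, -0.5]
grip_width: 45.8
```

```bash
python3 go.py 543.3 -0.3 140.4 1.754 1;python3 wp.py w21
```

```text
t 60.75 pos [544.1  -0.  231. ] phi 1.755 F [-0.3 -0.6 -0.5] w 45.8 q [-0.    0.18  1.75  0.    1.21 -1.76]
turn [0.0003 0.0004 0.0003] shift [ 0.0067 -0.0013  0.6042]
[(-50, array([280.2, 269.1])), (-32, array([280.2, 255.7])), (0, array([280.2, 237.1])), (50, array([280.1, 216.8])), (100, array([280.1, 202.9]))]
```

View pics/w21.png

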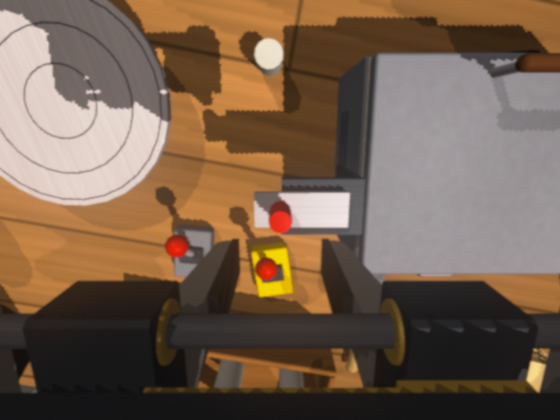

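>>> {"name": "apply_moves", "arguments": {"commands": [[0,0,0,0.005,0,0.08,50],[0,0,0,0.005,0,0.18,50],[0,0,0,0.005,0,0.3,50],[0,0,0,0.005,0,0.41,50],[0,0,0,0.005,0,0.5,50],[0,0,0,0.005,0,0.57,50],[0,0,0,0.005,0,0.6,50],[0,0,0,0.005,0,0.6,50],[0,0,0,0.005,0,0.6,50],[0,0,0,0.005,0,0.6,50]]}}

```text
time_s: 61.63
tool_pos: [544.1, -0.0, 141.8]
eef_rot: [0.001, -0.092, 0.996, 0.001]
contact_force: [-0.2, -0.7, 0.4]
grip_width: 46.1
```

>>> {"name": "apply_moves", "arguments": {"commands": [[0,0,0,0,0,0,8],[0,0,0,0,0,0,8],[0,0,0,0,0,0,8],[0,0,0,0,0,0,8],[0,0,0,0,0,0,8],[0,0,0,0,0,0,8],[0,0,0,0,0,0,8],[0,0,0,0,0,0,8],[0,0,0,0,0,0,8],[0,0,0,0,0,0,8]]}}

```text
time_s: 62.47
tool_pos: [544.2, 0.0, 142.0]
eef_rot: [0.001, -0.092, 0.996, 0.001]
contact_force: [-0.5, 1.2, 4.0]
grip_width: 17.4
```

```bash
python3 go.py 537.1 32.6 140.4 1.754 1
```

```text
t 62.47 pos [544.2   0.  142. ] phi 1.755 F [-0.5  1.2  4. ] w 17.4 q [-0.    0.27  1.85  0.    1.02 -1.76]
turn [0.0003 0.0009 0.0003] shift [0.007  0.2223 0.0106]
```

Push home: +0.222 plus a small margin, ramped.

>>> {"name": "apply_moves", "arguments": {"commands": [[0,0,0,0,0.03,0,8],[0,0,0,0,0.06,0,8],[0,0,0,0,0.09,0,8],[0,0,0,0,0.12,0,8],[0,0,0,0,0.15,0,8],[0,0,0,0,0.18,0,8],[0,0,0,0,0.2,0,8],[0,0,0,0,0.22,0,8],[0,0,0,0,0.226,0,8],[0,0,0,0,0.226,0,8]]}}

```text
time_s: 63.3
tool_pos: [538.0, 33.5, 142.0]
eef_rot: [0.001, -0.092, 0.996, 0.001]
contact_force: [0.1, -3.5, 2.5]
grip_width: 17.2
```

```bash
python3 go.py 537.1 32.6 140.4 1.754 1
```

```text
t 63.3 pos [538.   33.5 142. ] phi 1.755 F [ 0.1 -3.5  2.5] w 17.2 q [ 0.06  0.26  1.86  0.    1.02 -1.7 ]
turn [0.0003 0.0009 0.0004] shift [ 0.0067 -0.0049  0.0104]
```

>>> {"name": "apply_moves", "arguments": {"commands": [[0,0,0,0,0.004,0,8],[0,0,0,0,0.008,0,8],[0,0,0,0,0.01,0,8],[0,0,0,0,0.01,0,8],[0,0,0,0,0.01,0,8],[0,0,0,0,0.01,0,8],[0,0,0,0,0.01,0,8],[0,0,0,0,0.01,0,8],[0,0,0,0,0.01,0,8],[0,0,0,0,0.01,0,8]]}}

```text
time_s: 64.13
tool_pos: [538.0, 33.6, 142.0]
eef_rot: [0.002, -0.092, 0.996, -0.001]
contact_force: [0.9, -10.2, 2.1]
grip_width: 17.7
```

>>> {"name": "apply_moves", "arguments": {"commands": [[0,0,0,0,0,0,40],[0,0,0,0,0,0,40],[0,0,0,0,0,0,40],[0,0,0,0,0,0,40],[0,0,0,0,0,0,40],[0,0,0,0,0,-0.2,40],[0,0,0,0,0,-0.4,40],[0,0,0,0,0,-0.6,40],[0,0,0,0,0,-0.8,40],[0,0,0,0,0,-0.95,40]]}}

```text
time_s: 64.97
tool_pos: [538.0, 34.0, 287.1]
eef_rot: [0.003, -0.092, 0.996, -0.0]
contact_force: [-0.0, -0.4, -0.6]
grip_width: 36.8
```

```bash
python3 wp.py w22; python3 go.py 585 -105 240 1.754 1; python3 tip.py s1;python3 - <<'E'
from h import crop
crop('pics/s1_scene.png','pics/x3.png',255,150,355,310,5)
crop('pics/s1_side.png','pics/x4.png',280,160,370,290,6)
E
```

```text
[(-50, array([280.2, 269.2])), (-32, array([280.2, 255.7])), (0, array([280.2, 237.1])), (50, array([280.1, 216.9])), (100, array([280.1, 202.9]))]
t 65.02 pos [539.9  34.1 291.1] phi 1.756 F [ 2.1 -0.1  3.1] w 36.8 q [ 0.06  0.12  1.68 -0.    1.32 -1.69]
turn [-0.0006  0.0033  0.0005] shift [-0.1218 -0.9659  0.3439]
[539.87032427  34.06782502 291.1075826 ] 36.769859773721564
scene [299.99153249 179.78235482] [array([296., 186.]), array([303.9, 173.8])]
side [301.20133999 160.23073258] [array([304.2, 165.4]), array([298.3, 155.2])]
```

View pics/w22.png

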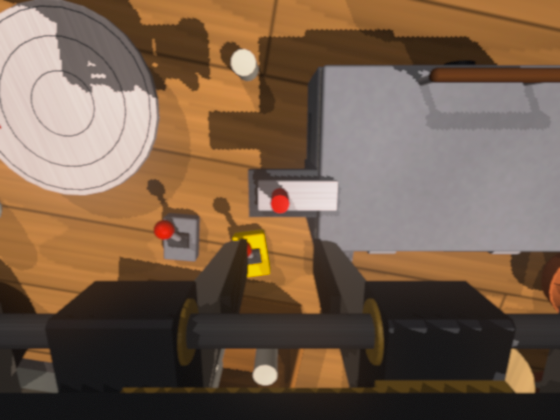

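View pics/x3.png

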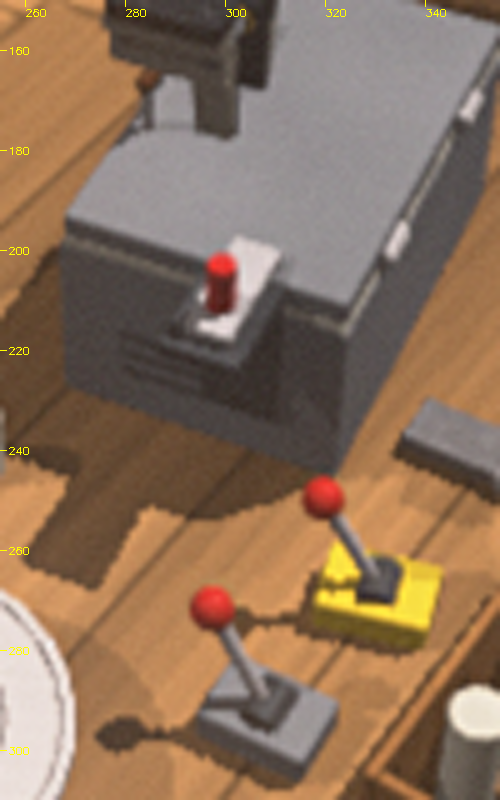

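View pics/x4.png

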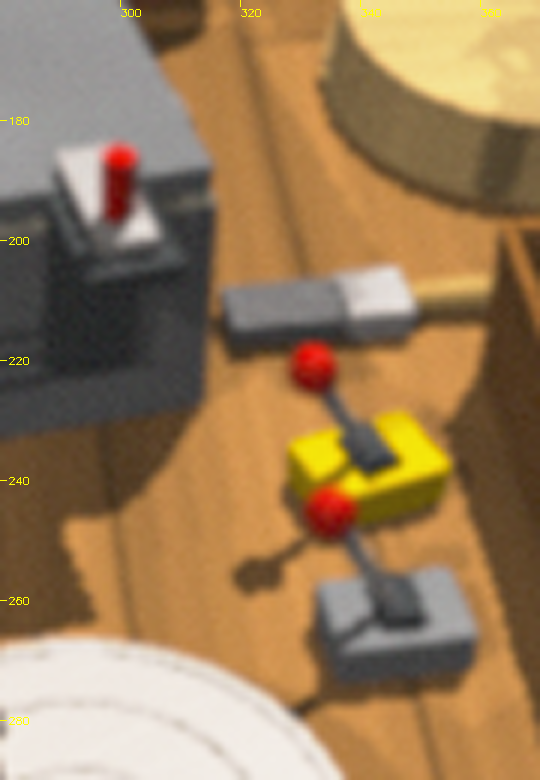

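```bash
python3 - <<'E'
from h import *
import pickle
S,D=pickle.load(open('cam.pkl','rb'))
print('yellow ball',tri([(S,(319.5,249.5)),(D,(331.8,221))]))
print('ball',tri([(S,(297.6,271.4)),(D,(334.5,245.2))]))
print('crate corner z?',tri([(S,(329,304)),(D,(363,196))]))
E
python3 go.py 577 -110 200 1.754 1
```

```text
yellow ball (array([636.20915769,   1.53987092,  92.57692307]), [2.001429542766391, 2.001429542766466])
ball (array([626.94314389, -99.47797193,  88.80263202]), [1.3240090020534978, 1.3240090020536528])
crate corner z? (array([ 733.31309534, -153.18388193,  226.4863996 ]), [77.35516790944786, 77.3551679094481])
t 65.12 pos [538.5  34.  286.3] phi 1.756 F [-0.1  0.8 -0.3] w 36.9 q [ 0.06  0.13  1.69 -0.    1.32 -1.69]
turn [-0.0005  0.0021  0.0005] shift [-0.0717 -0.9898  0.577 ]
```

>>> {"name": "apply_moves", "arguments": {"commands": [[0,0.001,0,-0.01,-0.15,0,0],[0,0.002,0,-0.03,-0.35,0,0],[0,0.002,0,-0.04,-0.55,0,0],[0,0.002,0,-0.06,-0.8,0.05,0],[0,0.002,0,-0.07,-0.99,0.15,0],[0,0.002,0,-0.07,-0.99,0.3,0],[0,0.002,0,-0.07,-0.99,0.45,0],[0,0.002,0,-0.07,-0.99,0.57,0],[0,0.002,0,-0.07,-0.99,0.57,0],[0,0.002,0,-0.07,-0.99,0.57,0]]}}

```text
time_s: 65.95
tool_pos: [575.4, -109.7, 199.2]
eef_rot: [-0.002, -0.092, 0.996, -0.0]
contact_force: [0.4, 0.3, 0.3]
grip_width: 0.5
```

```bash
python3 go.py 577 -109 46 1.754 1; python3 wp.py w23; python3 tip.py s2
```

```text
t 65.95 pos [ 575.4 -109.7  199.2] phi 1.756 F [0.4 0.3 0.3] w 0.5 q [-0.19  0.28  1.7  -0.    1.17 -1.95]
turn [ 0.     -0.001   0.0005] shift [-0.0148  0.0028  1.0216]
[(-50, array([280.3, 269.2])), (-32, array([280.2, 255.7])), (0, array([280.2, 237.1])), (50, array([280.2, 216.9])), (100, array([280.1, 202.9]))]
[ 576.44735364 -109.86376127  200.69598337] 0.6753346422860522
scene [280.62794416 239.71876667] [array([279.2, 242.2]), array([282.1, 237.3])]
side [319.90272164 217.89050321] [array([321.1, 220.1]), array([318.8, 215.7])]
```

View pics/w23.png

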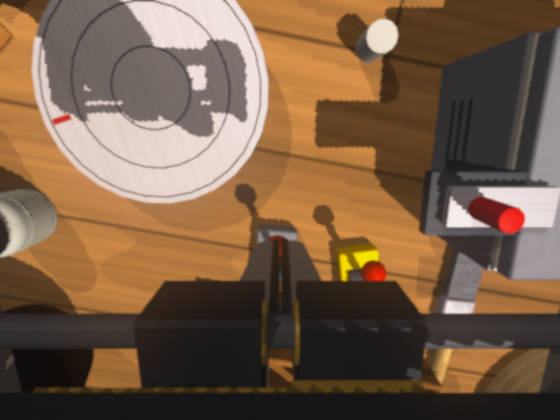

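View pics/s2_2.png

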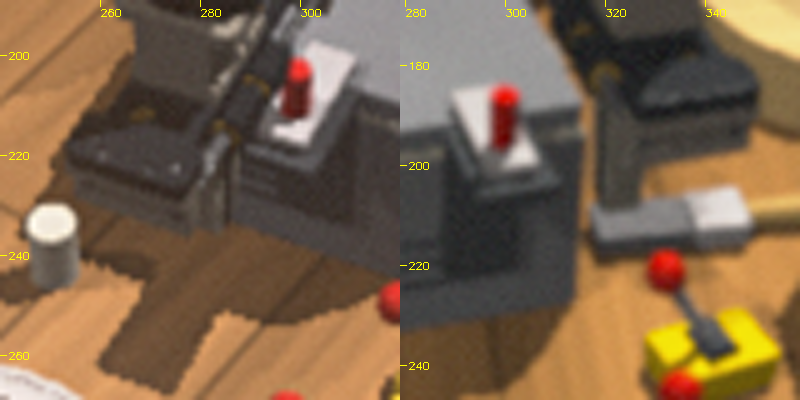

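>>> {"name": "apply_moves", "arguments": {"commands": [[0,0,0,0.01,0,0.1,0],[0,0,0,0.01,0,0.25,0],[0,0,0,0.01,0,0.4,0],[0,0,0,0.01,0,0.55,0],[0,0,0,0.01,0,0.7,0],[0,0,0,0.01,0,0.83,0],[0,0,0,0.01,0,0.93,0],[0,0,0,0.01,0,1,0],[0,0,0,0.01,0,1,0],[0,0,0,0.01,0,1,0]]}}

```text
time_s: 66.93
tool_pos: [576.7, -110.5, 52.6]
eef_rot: [0.001, -0.093, 0.996, -0.001]
contact_force: [0.4, 0.3, -0.4]
grip_width: 0.7
```

```bash
python3 go.py 680 -95 49 1.754 1; python3 wp.py w24; python3 tip.py s3
```

```text
t 66.93 pos [ 576.7 -110.5   52.6] phi 1.756 F [ 0.4  0.3 -0.4] w 0.7 q [-0.19  0.44  1.82 -0.    0.87 -1.95]
turn [-0.0007  0.0007  0.0007] shift [-0.6962 -0.0253  0.0258]
[(-50, array([280.2, 269.1])), (-32, array([280.2, 255.6])), (0, array([280.2, 237.1])), (50, array([280.1, 216.8])), (100, array([280.1, 202.8]))]
[ 577.11884775 -110.61502758   53.19148677] 0.37536233629614174
scene [281.05182491 272.7639165 ] [array([279.7, 275.1]), array([282.4, 270.4])]
side [317.02145539 258.33801875] [array([318.1, 260.5]), array([316. , 256.2])]
```

View pics/w24.png

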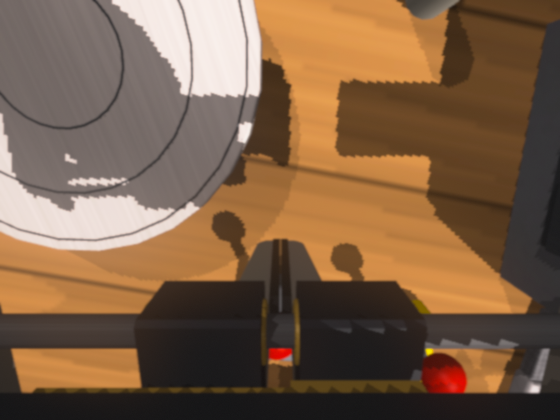

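View pics/s3_2.png

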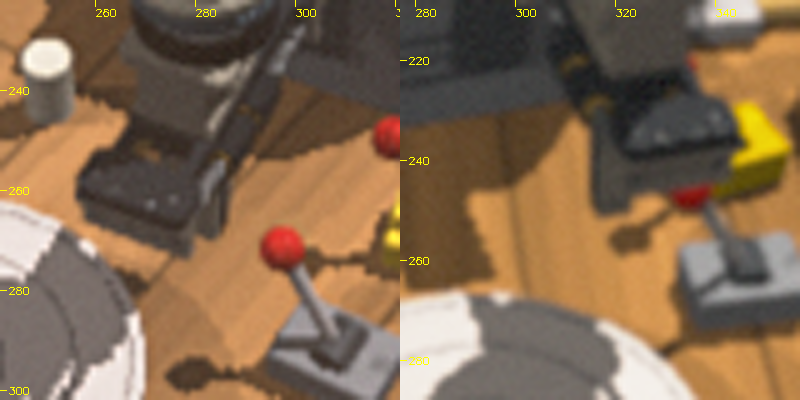

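>>> {"name": "apply_moves", "arguments": {"commands": [[0,0,0,0,0,0.05,0],[0,0,0,-0.05,0,0.05,0],[0,0,0,-0.13,0,0.05,0],[0,0,0,-0.21,-0.01,0.05,0],[0,0,0,-0.3,-0.01,0.05,0],[0,0,0,-0.4,-0.01,0.05,0],[0,0,0,-0.5,-0.02,0.05,0],[0,0,0,-0.58,-0.02,0.05,0],[0,0,0,-0.65,-0.02,0.05,0],[0,0,0,-0.68,-0.02,0.05,0]]}}

```text
time_s: 67.92
tool_pos: [678.0, -94.7, 45.9]
eef_rot: [0.001, -0.093, 0.996, -0.001]
contact_force: [-12.5, -3.5, 8.4]
grip_width: 0.1
```

```bash
python3 go.py 683 -95 45 1.754 1; python3 tip.py s4
```

```text
t 67.92 pos [678.  -94.7  45.9] phi 1.756 F [-12.5  -3.5   8.4] w 0.1 q [-0.14  0.58  1.6  -0.    0.96 -1.89]
turn [-0.0008  0.0003  0.0008] shift [-0.0324 -0.0083  0.0061]
[677.98446169 -94.66624784  45.91205767] 0.11779448930078447
scene [313.0713295  287.15120647] [array([311.9, 289.6]), array([314.3, 284.8])]
side [350.74623615 254.6125129 ] [array([351.9, 256.7]), array([349.6, 252.5])]
```

View pics/s4_2.png

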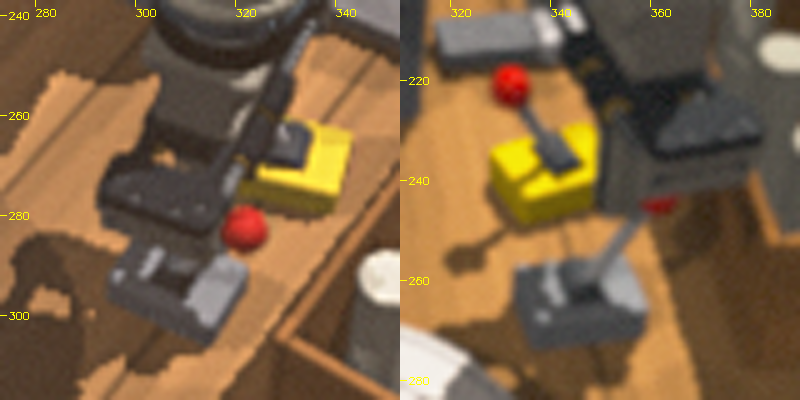

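>>> {"name": "apply_moves", "arguments": {"commands": [[0,0,0,-0.01,0,0,0],[0,0,0,-0.01,0,0,0],[0,0,0,-0.01,0,0,0],[0,0,0,0.05,0,0,0],[0,0,0,0.15,0,0,0],[0,0,0,0.3,0,-0.05,0],[0,0,0,0.4,0,-0.3,0],[0,0,0,0.4,0,-0.55,0],[0,0,0,0.4,0,-0.8,0],[0,0,0,0.4,0,-1,0]]}}

```text
time_s: 68.85
tool_pos: [618.5, -105.7, 199.0]
eef_rot: [0.002, -0.092, 0.996, -0.001]
contact_force: [1.0, -0.7, 0.8]
grip_width: 0.6
```

>>> {"name": "apply_moves", "arguments": {"commands": [[0,0,0,0.2,-0.2,-0.2,0],[0,0,0,0.4,-0.4,-0.4,0],[0,0,0,0.6,-0.6,-0.6,0],[0,0,0,0.8,-0.8,-0.8,0],[0,0,0,1,-1,-0.8,0],[0,0,0,1,-1,-0.8,0],[0,0,0,1,-1,-0.8,0],[0,0,0,1,-1,-0.8,0],[0,0,0,1,-1,-0.8,0],[0,0,0,1,-1,-0.8,0]]}}

```text
time_s: 69.68
tool_pos: [498.4, -279.4, 318.2]
eef_rot: [0.002, -0.093, 0.996, -0.001]
contact_force: [0.3, 0.1, 0.1]
grip_width: 0.8
```

```bash
python3 go.py; python3 tip.py f;python3 - <<'E'
from h import crop
crop('pics/f_scene.png','pics/x5.png',240,150,360,310,4)
crop('pics/f_side.png','pics/x6.png',235,130,375,290,4)
E
```

```text
t 69.68 pos [ 498.4 -279.4  318.2] phi 1.757 F [0.3 0.1 0.1] w 0.8 q [-0.51  0.16  1.58  0.    1.39 -2.27]
[ 498.38518951 -279.43129794  318.22649295] 0.7691622922669469
scene [211.24416029 237.78604865] [array([209.2, 240.6]), array([213.3, 235. ])]
side [298.88621688 226.68826279] [array([300.1, 229.4]), array([297.6, 224. ])]
```

View pics/x5.png

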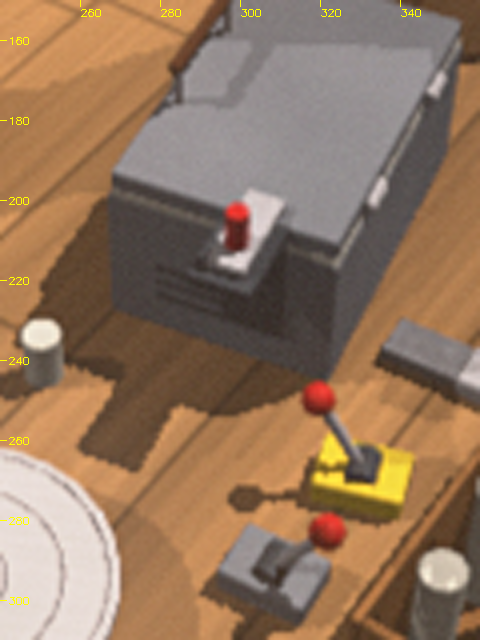

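View pics/x6.png

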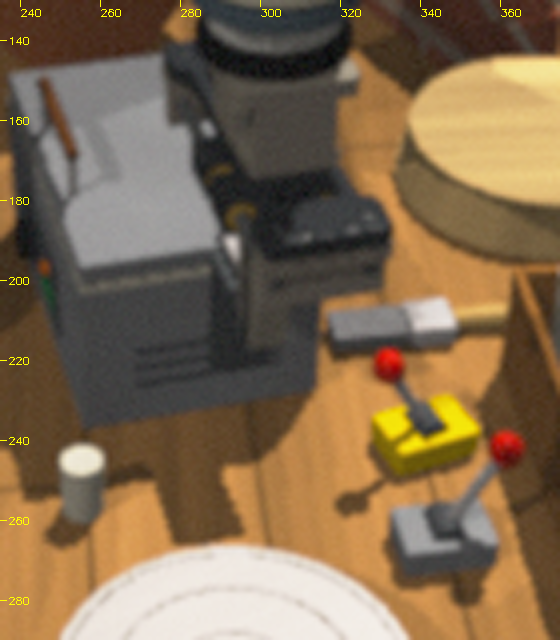

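View pics/f_scene.png

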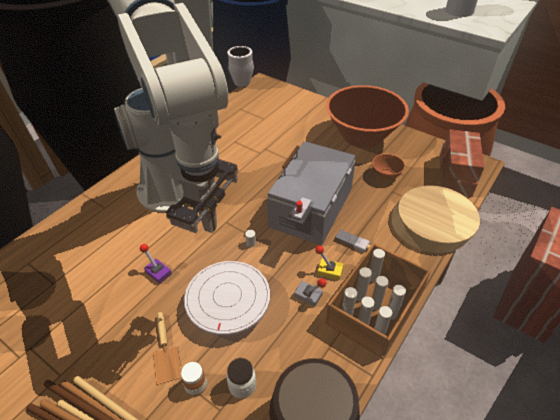

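Run:
```python
from h import *
import pickle
S,D=pickle.load(open('cam.pkl','rb'))
b,e=tri([(S,(321.7,282.7)),(D,(361.7,241.7))]);a=np.array([627,-100.5,90]);print(b,e)
print('chord',np.linalg.norm(b-a),'swing',2*np.arcsin(np.linalg.norm(b-a)/160))
```

```text
[704.67668284 -96.36518613  94.39649713] [1.3982319013012776, 1.3982319013011597]
chord 77.91080111214822 swing 1.0171715613184977
```

Swing comes out at about 1.0 rad (needs more than 0.85). The lid and bolt look the same as at the start, and nothing is being touched.

```bash
python3 -c "
from cell import r
print(r.hand_in())"
```

```text
the job is handed in; nothing more can be done
None
```

I loaded and started the kiln, and handed the job in at about 70 s of robot time. The hand-in reports no verdict.

I drew the bolt about 33 mm and raised the lid to about 1.46 rad. The terracotta, blue and grey-green vases (the only ones present) went upright into the chamber. I then lowered the lid gently, pushed the bolt home against its stop and threw the grey switch.

**Last checks:**
- **Vases:** all three stood upright in the last wrist picture before the lid was shut. They can't be seen since.
- **Lid:** its front corner is at the same pixels as at the start, and it pressed about 28 N against the rim on closing.
- **Bolt:** the knob is back at its starting pixels and met its stop at about 10 N.
- **Switch:** the lever swing measured about 1.02 rad.
- **Surroundings:** the bystanders in view looked unmoved, though I didn't measure them. The robot was touching nothing.

**Disagreements:**
- **Finger length:** the fingertips end about 32 mm short of the reported TCP. My first try at the bolt knob closed just above it, so I corrected every later height for this.
- **Wrist camera:** it read points about 5 mm nearer the robot in x than the fixed cameras, so I aimed between the two.

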